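# Set the cell's depth probe and clear the electrodes and tools

### The job

Get the measuring cell ready: put every electrode lying in front of it flat into the blue tray and every hand tool (tweezers, screwdriver) flat into the grey tray, and reset the depth probe: turn its yellow lock wing anticlockwise until it is fully loose, lower the carriage by the red post until the probe's foot just touches the copper specimen at the bottom of the glass cell, without ramming it, and only then turn the wing clockwise to its stop again, so that the probe stays locked touching the specimen. Tray work and probe work may be done in either order; do not knock over or shift the bottle or the beaker.

Things in the scene. Friction and masses are not known exactly. Their poses are not given: they have to be found in the camera images.
- electrode1: Laboratory electrode, 120 mm long: a blue square head (40 x 18 x 18 mm) at its -x end, a white round shaft 12 mm thick, a clear square tip guard (12 x 18 x 18 mm) at its +x end; it lies on head and guard with the shaft's axis 9 mm up. Origin: under the middle of the length, on the underside; x along the length (level), z up. Balanced at the origin, where the bare shaft can be gripped. About 50 g. May be absent.
- electrode2: Laboratory electrode, 120 mm long: a blue square head (40 x 18 x 18 mm) at its -x end, a white round shaft 12 mm thick, a clear square tip guard (12 x 18 x 18 mm) at its +x end; it lies on head and guard with the shaft's axis 9 mm up. Origin: under the middle of the length, on the underside; x along the length (level), z up. Balanced at the origin, where the bare shaft can be gripped. About 50 g. May be absent.
- electrode3: Laboratory electrode, 120 mm long: a blue square head (40 x 18 x 18 mm) at its -x end, a white round shaft 12 mm thick, a clear square tip guard (12 x 18 x 18 mm) at its +x end; it lies on head and guard with the shaft's axis 9 mm up. Origin: under the middle of the length, on the underside; x along the length (level), z up. Balanced at the origin, where the bare shaft can be gripped. About 50 g. May be absent.
- tweezers1: Rigid steel tweezers (they do not squeeze shut), 120 mm long, 12 mm high, about 15 mm wide at the middle (12 mm at the joined end, 20 mm at the open end), lying on edge. Origin: under the middle of the length, on the underside; x along the length, joined end at -x, z up. Balanced near the origin. About 40 g. May be absent.
- tweezers2: Rigid steel tweezers (they do not squeeze shut), 120 mm long, 12 mm high, about 15 mm wide at the middle (12 mm at the joined end, 20 mm at the open end), lying on edge. Origin: under the middle of the length, on the underside; x along the length, joined end at -x, z up. Balanced near the origin. About 40 g. May be absent.
- driver: Screwdriver: red square handle 70 x 18 x 18 mm (from x = -45 to +25 mm), then a thin steel shank 7 mm thick to x = +75 mm, its axis 9 mm up. Origin: on the underside, x along the length, z up. Grip the handle at the origin. About 60 g. May be absent.
- tray_blue: Blue open plastic tray fixed to the desk, outside 200 mm (its x) x 170 mm (its y) x 45 mm high, walls and floor 5 mm. Origin: under the centre of the tray, at desk height; z up. For the electrodes.
- tray_grey: Grey open plastic tray fixed to the desk, outside 200 mm (its x) x 170 mm (its y) x 45 mm high, walls and floor 5 mm. Origin: under the centre of the tray, at desk height; z up. For the hand tools (tweezers, screwdriver).
- carriage_grip (a point): Middle of the red grip post on top of the black carriage of the depth-probe stand: 26 mm (x) x 16 mm (y) x 40 mm high, its top 20 mm above this point. Axes of this point are those of the stand: z up, the steel column (18 mm thick, 315 mm high) stands 120 mm away on the +x side. The probe hangs straight below the post into the glass cell. Push or carry the post straight down to lower the probe.
- carriage (a joint): Height of the carriage on the column, m: 0 is the top, grows as the carriage goes down, at most 0.115. It stays where it is left (about 8 N of friction, 0.35 kg weight, so it takes some 5 N to push it down and 12 N to lift it). That holds while the lock wing is loose (lock under about 0.7); with the wing tight the brake grips and the carriage no longer slides.
- probe_tip (a point): Lower end of the depth probe (firm black rubber foot 20 mm across on a steel rod; it gives about 0.5 mm at 10 N), 134 mm below carriage_grip.
- cell_rim (a point): Centre of the rim of the glass cell that stands on the white foot of the stand, 92 mm across, rim 105 mm above the desk; the cell is fixed. The carriage stays clear of the rim when the probe is down.
- specimen_top (a point): Centre of the flat top of the copper specimen block (54 mm across) at the bottom of the cell, 32 to 60 mm above the desk, differing from start to start. Rigid.
- lock_grip (a point): Grip point in the yellow wing of the lock screw on the carriage, on its vertical axis, 85 mm to the +y side of the red post in the stand's axes. Wing: 46 mm long (x axis of this point) x 10 mm thick (y axis) x 28 mm high, its top 12 mm above this point; below it lies a round boss. It rides up and down with the carriage. A light grip (20 to 40 N) is enough; a fierce one can jam the carriage down on the specimen.
- lock (a joint): Turn of the lock wing, rad: stops at 0 (fully loose) and 1.4 (fully tight), grows clockwise seen from above; 1.3 to 1.4 at the start. Takes about 0.15 N m while loose, about 0.3 N m beyond 0.7, where the brake bites; it stays where it is left.
- reagent: Amber bottle, 64 mm across, 150 mm high: a bystander. Origin: under its centre.
- beaker: Empty glass beaker, 72 mm across, 90 mm high: a bystander. Origin: under its centre.
There are look-alikes about, which are no part of the job. What is shaped like the electrode3 but black, pink or turquoise is not meant.

How it is judged:
By the outcome, as a careful person would: the job done as asked, in the order asked, and still so for the second after the job is handed in, with the robot touching nothing.
Of electrode1, electrode2, electrode3, tweezers1, tweezers2, driver only 4 to 6 are there at a start; the rules pass over those that are not, and their reading is None.
At some moment in a run one of electrode1, electrode2, electrode3, tweezers1, tweezers2, driver may be knocked a few centimetres aside while the robot is not near it.
Once in a run the grip may slacken for a moment while it holds something.
It also fails if it takes over 210 s, if anything falls off the work surface, if the arm or the gripper's body presses on something with over 40 N, if the wrist force passes 120 N, or if a joint passes its speed limit or range.

### The arm

A 6-joint arm with a two-finger parallel gripper is mounted at the origin on the work surface. World frame = base frame: x ahead of the robot, y to its left, z up, the work surface at z = 0. Lengths are in m, angles in rad, forces in N, time in s.
With the tool pointing down it reaches from about 0.425 to 0.95 m from the base axis. Payload 3.5 kg.
Tool frame: the origin (TCP) lies on the centre line of the jaws, within the pads' length; the fingertips stand tip_extent ahead of it and the grasp point (between the pads) lies 2 mm behind it (tip_extent is the distance from the TCP to the fingertips, in m); z points along the fingers, y is the direction in which the jaws open and shut (so a half turn about z gives the same grasp; the last joint's range is limited). The gripper opens to 85 mm and grips with 20 to 120 N. Pads are 22 mm wide; open, the fingers measure 114 mm over their backs; the gripper's body (76 mm by 85 mm) begins 54 mm behind the grasp point. The pads swing forward as they close: fully open they stand 13 mm farther back than shut.
Start: joints at [1.115, 0.286, 1.577, -0, 1.279, -0.15], TCP at [0.203, 0.644, 0.248] pointing down, gripper open.
Joint ranges: [-2.77, 2.77], [-0.9, 2.22], [0.21, 2.48], [-1.53, 4.67], [0.24, 2.81], [-2.84, 2.84]. Speed limits (rad/s): [2.79, 2.79, 3.14, 3.14, 3.14, 3.14].

### API

Orientations are given as a unit quaternion [x, y, z, w].
In Python, from plant import * gives the robot as it stands.
- The arm moves only by the shell command python3 -m crank 'ROWS' [FORCE]. ROWS is JSON, a list of rows, each a list of 7 numbers: the gripper's target within -1 to 1 (shut at 1, half-way at 0, fully open at -1), then the shift along the tool's x, y, z in cm, then the turn, a rotation vector about the tool's x, y, z in degrees. In form: [[fingers, tx, ty, tz, wx, wy, wz], ...]. A call has 1 to 5 rows; each row shifts and turns the commanded pose from where the row before left it, along the tool's axes as they then stand; what a row does not reach is not made up. A row lasts 1/10 s, in which the tool goes at most 50 mm and 8.59 degrees, less where a joint would pass 70% of its speed; a pose out of reach is approached as far as the arm can. A call is refused whole if a number of a shift passes 5 or a number of a turn 8.59, either way. A call with a gripper value outside its range is refused whole. The fingers move at their own pace and stop on an object; FORCE is the grip in N (left out, the last holds). Time passes only in rows, so rows that do not move let the fingers close. It gives the time, the measured TCP pose, the force and the opening at its end, in the units of the state.
- get_state(): the state, without advancing time (a new reading comes with each control period).
- read_camera(name): name is "side" or "top"; returns a dict with "color" (480x640x3 uint8, red, green, blue), "vfov" (degrees; the focal length in pixels is half the picture's height over the tangent of half this angle, whatever the lens; pixels are square), "cx", "cy" (the principal point, pixels), "distortion" ([k1, k2, p1, p2, k3] as OpenCV has them; the pictures are not rectified), "cam_to_world" (4x4, takes a point from camera to world coordinates). Camera axes: x right, y up, looking along -z (the intrinsics and any distortion apply to the point x, -y, -z); pixel columns grow to the right and rows downward; lengths in m; the calibration is good to about 2 mm. A picture is of the moment at which its call begins. There is no depth.
- sign_off(): hands the job in, once; it reports no verdict.
Trained networks look in the newest picture that a camera, given by its name, has taken for a name from the list of things; names that differ only in an ending like _2 or _b are one class to them, and where a whole thing is asked for, a point or a joint stands for the part that bears it (a point fixed in the world has none). Each returns a list of dicts, best first, with "p" (0 to 1); they miss things now and then, are a little off and sometimes report something else, mostly with a low value. They report only what shows in the picture. A call takes as long as a camera call. They do not tell look-alikes from the thing itself.
- trace(thing, camera): "pixels" (480x640 bool, what is visible of it) and "location" ([column, row] in pixels, amid what is visible of it).
- place_of(thing, camera): "location" ([column, row] in pixels: a listed point, or the origin of a listed thing).
The state is a dict: "time": time; "qpos": joint angles; "dq": joint speeds; "joint_efforts": joint torques, N m; "eef_pos": TCP position; "tcp_rot": TCP orientation; "contact_force": force on the tool from outside, world axes, zero at the start; "wrist_torque": the same for the moment, N m; "opening": opening from 0.0 (shut) to 1.0 (fully open).
Only numpy, scipy, OpenCV 4.12 (cv2) and the standard library are available. Lean on these libraries where they do the work, as an engineer would, in place of code of your own. Each camera call takes 0.05 s, during which the arm holds its last target.

## Working session

There is one attempt and no reset: what is moved stays moved. The work goes in short steps, Python scripts to look and compute and a shell command to move; the robot and the scene stay as the last step left them, time stands still between calls to the robot, and variables do not carry over. Pictures are saved under pics/ and viewed, and the job is handed in when it is done.

```bash
ls; mkdir -p pics; python3 - <<'E'
from plant import *
import cv2
s=get_state()
for k,v in s.items(): print(k,v)
for n in("side","top"):
    r=read_camera(n); print(n,r["vfov"],r["cx"],r["cy"],r["distortion"],r["cam_to_world"])
    cv2.imwrite(f"pics/{n}0.png",r["color"][:,:,::-1])
E
```

```text
pics
time 0.0
qpos [ 1.11502667e+00  2.87171940e-01  1.57817362e+00 -5.43000781e-06
  1.27859739e+00 -1.49991914e-01]
dq [-0.00030649  0.00045299 -0.0003069   0.00112183  0.00080749  0.00049927]
joint_efforts [ 2.45199453e-04 -4.05980551e+01 -2.92619938e+01 -1.21534349e-04
  6.05731897e-03 -6.01343316e-06]
eef_pos [0.2028923  0.64314003 0.24694478]
tcp_rot [ 1.52293055e-01  9.88334682e-01 -1.12243309e-03 -3.48032362e-04]
contact_force [-0.28613657 -0.18092061  0.38373012]
wrist_torque [-0.00788492 -0.03077323 -0.00703373]
opening 0.9943779318919932
side 47.91033541656191 322.1950185413477 242.8478821930576 [-0.03196654  0.          0.          0.          0.        ] [[-0.93996625  0.23119031 -0.25102688  0.17106998]
 [-0.34100081 -0.66534951  0.66409975  0.84407414]
 [-0.01348718  0.70983172  0.70424216  1.06395448]
 [ 0.          0.          0.          1.        ]]
top 55.62443361907833 321.50238129629935 238.0528637248508 [-0.08314516  0.          0.          0.          0.        ] [[ 0.05953002  0.97644247 -0.20740365  0.20612807]
 [-0.99821132  0.05937644 -0.00697126  0.01610995]
 [ 0.00550786  0.20744767  0.97823061  1.4812426 ]
 [ 0.          0.          0.          1.        ]]
```

View pics/side0.png

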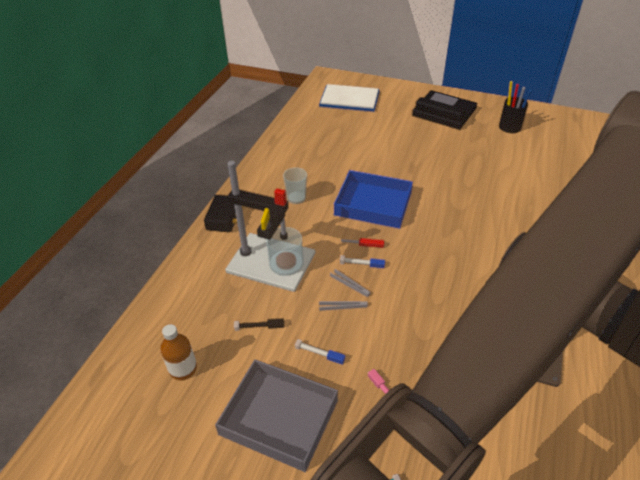

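View pics/top0.png

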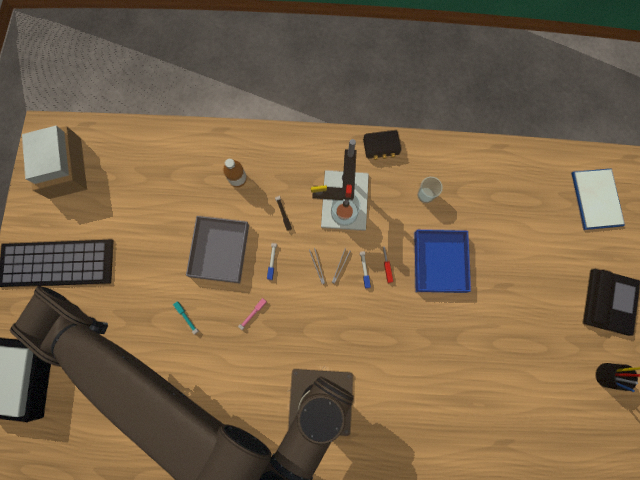

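```bash
cat > h.py <<'E'
from plant import *
import numpy as np, cv2
from scipy.spatial.transform import Rotation as R
def K(r):
    f=240/np.tan(np.radians(r["vfov"])/2)
    return np.array([[f,0,r["cx"]],[0,f,r["cy"]],[0,0,1]])
def rays(r,px):
    u=cv2.undistortPoints(np.array(px,float).reshape(-1,1,2),K(r),np.array(r["distortion"])).reshape(-1,2)
    d=np.c_[u[:,0],-u[:,1],-np.ones(len(u))]
    M=np.array(r["cam_to_world"]); return M[:3,3],d@M[:3,:3].T
def onplane(r,px,z):
    o,d=rays(r,px); t=(z-o[2])/d[:,2]; return o+t[:,None]*d
def proj(r,P):
    M=np.array(r["cam_to_world"]); p=(np.atleast_2d(P)-M[:3,3])@M[:3,:3]
    p=p*[1,-1,-1]
    return cv2.projectPoints(p,np.zeros(3),np.zeros(3),K(r),np.array(r["distortion"]))[0].reshape(-1,2)
def tri(r1,p1,r2,p2):
    o1,d1=rays(r1,[p1]);o2,d2=rays(r2,[p2]);d1=d1[0]/np.linalg.norm(d1);d2=d2[0]/np.linalg.norm(d2)
    A=np.c_[d1,-d2];s=np.linalg.lstsq(A,o2-o1,rcond=None)[0]
    a=o1+s[0]*d1;b=o2+s[1]*d2;return (a+b)/2,np.linalg.norm(a-b)
def save(r,name,box=None,s=1):
    im=r["color"][:,:,::-1]
    if box: x0,y0,x1,y1=box; im=cv2.resize(im[y0:y1,x0:x1],None,fx=s,fy=s,interpolation=cv2.INTER_CUBIC)
    cv2.imwrite("pics/"+name+".png",im)
E
python3 - <<'E'
from h import *
for n in("top","side"):
    r=read_camera(n); print(n)
    for t in["electrode1","tweezers1","driver","tray_blue","tray_grey","carriage_grip","probe_tip","cell_rim","specimen_top","lock_grip","reagent","beaker"]:
        for d in place_of(t,n)[:7]:
            if d["p"]>.2:
                z=dict(electrode1=0.0,tweezers1=0.0,cell_rim=.105).get(t,0)
                print(t,round(d["p"],2),np.round(d["location"],1),np.round(onplane(r,[d["location"]],z)[0],4))
    if n=="top": save(r,"top_c",(160,120,500,350),2.3)
    else: save(r,"side_c",(190,140,460,480),1.75)
E
```

```text
top
electrode1 0.64 [272.9 259.9] [0.437  0.1822 0.    ]
electrode1 0.59 [253.4 315.6] [0.2518 0.2305 0.    ]
electrode1 0.46 [186.7 320.3] [0.2225 0.4454 0.    ]
electrode1 0.44 [285.7 214.3] [0.5945 0.1518 0.    ]
electrode1 0.24 [344.4 213. ] [ 0.611  -0.0452  0.    ]
tweezers1 0.67 [344.  206.3] [ 0.6344 -0.0427  0.    ]
tweezers1 0.6 [343.5 266.5] [ 0.4291 -0.0512  0.    ]
tweezers1 0.58 [316.2 265.2] [0.4281 0.0386 0.    ]
tweezers1 0.35 [273.4 259.6] [0.4381 0.1806 0.    ]
driver 0.57 [388. 272.] [ 0.4196 -0.1983  0.    ]
tray_blue 0.57 [438.6 262.1] [ 0.4624 -0.3657  0.    ]
tray_blue 0.55 [344.6 206.4] [ 0.6341 -0.0448  0.    ]
tray_blue 0.3 [424.9 195. ] [ 0.6918 -0.3172  0.    ]
tray_grey 0.79 [214.9 252.8] [0.4488 0.3766 0.    ]
carriage_grip 0.79 [351.8 192.9] [ 0.6833 -0.067   0.    ]
probe_tip 0.61 [348.6 205.6] [ 0.6378 -0.0582  0.    ]
cell_rim 0.95 [345.6 203.1] [ 0.6148 -0.0431  0.105 ]
specimen_top 0.59 [345.9 209.4] [ 0.6239 -0.0497  0.    ]
lock_grip 0.43 [321.  189.5] [0.689  0.0384 0.    ]
reagent 0.73 [238.4 179.2] [0.709  0.3238 0.    ]
beaker 0.74 [428.4 19
[... 343 characters left out ...]
 0.   ]
tweezers1 0.77 [349.4 284.4] [ 0.4315 -0.0385  0.    ]
driver 0.75 [367.5 245. ] [ 0.4283 -0.1926  0.    ]
tray_blue 0.74 [377.3 202.8] [ 0.4517 -0.3751  0.    ]
tray_grey 0.92 [282.  416.2] [0.4528 0.3595 0.    ]
carriage_grip 0.96 [282.2 195.9] [ 0.7362 -0.3114  0.    ]
probe_tip 0.92 [282.2 233.3] [ 0.6713 -0.1581  0.    ]
probe_tip 0.61 [280.5 196.2] [ 0.7406 -0.3083  0.    ]
cell_rim 0.9 [286.5 238.4] [ 0.6042 -0.0455  0.105 ]
lock_grip 0.6 [264.1 217. ] [ 0.7489 -0.2047  0.    ]
reagent 0.73 [185.9 368.3] [0.7056 0.325  0.    ]
beaker 0.96 [297.3 197.2] [ 0.69   -0.3207  0.    ]
beaker 0.67 [342.  308.2] [0.4248 0.042  0.    ]
beaker 0.21 [285.6 237. ] [ 0.6562 -0.1473  0.    ]
```

View pics/top_c.png

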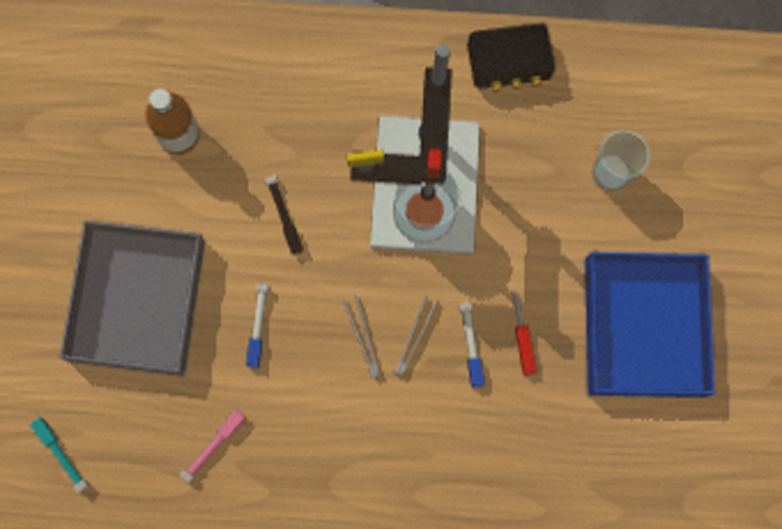

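View pics/side_c.png

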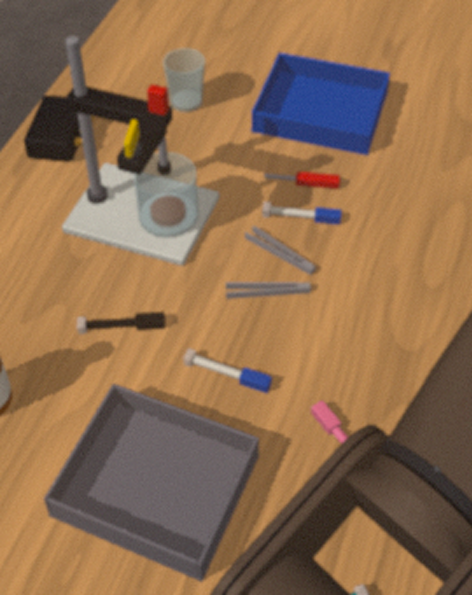

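```bash
cat > find.py <<'E'
from h import *
import sys
def fit(r,m,z):
    ys,xs=np.nonzero(m)
    # outline-based fit: centre by minAreaRect on the plane, axis by PCA
    P=onplane(r,np.c_[xs,ys],z)[:,:2]
    rect=cv2.minAreaRect((P*1000).astype(np.float32))
    c=P.mean(0);u,s,v=np.linalg.svd(P-c,full_matrices=False);a=v[0]
    t=(P-c)@a
    # colour end: find head
    return np.array(rect[0])/1000,rect[1],c,np.degrees(np.arctan2(a[1],a[0])),np.ptp(t)
if __name__=="__main__":
  for n in ("top","side"):
    r=read_camera(n);print(n)
    for t,z in(("electrode1",.009),("tweezers1",.006),("driver",.009)):
        for d in trace(t,n)[:8]:
            if d["p"]<.25 or d["pixels"].sum()<20: continue
            c,wh,cm,a,L=fit(r,d["pixels"],z)
            col=r["color"][d["pixels"]].mean(0).astype(int)
            print(t,round(d["p"],2),np.round(d["location"]),d["pixels"].sum(),"rect",np.round(c,4),np.round(wh),"mean",np.round(cm,4),"ang",round(a,1),"L",round(L,3),col)
E
python3 find.py
```

```text
top
electrode1 0.73 [272. 259.] 168 rect [0.4318 0.185 ] [ 22. 115.] mean [0.4265 0.1858] ang 176.3 L 0.115 [116 119 134]
electrode1 0.7 [369. 272.] 155 rect [ 0.4226 -0.1207] [117.  18.] mean [ 0.4204 -0.1204] ang -168.5 L 0.117 [113 118 136]
electrode1 0.67 [254. 311.] 168 rect [0.2585 0.2349] [ 19. 119.] mean [0.2624 0.2312] ang 144.1 L 0.119 [180 110 122]
electrode1 0.57 [287. 216.] 167 rect [0.596  0.1603] [126.  20.] mean [0.5943 0.1599] ang -156.4 L 0.126 [75 62 47]
electrode1 0.45 [183. 319.] 175 rect [0.23   0.4474] [120.  19.] mean [0.2331 0.4501] ang -139.7 L 0.12 [ 62 124 114]
tweezers1 0.63 [323. 281.] 29 rect [0.3798 0.0167] [20. 13.] mean [0.3793 0.017 ] ang -155.3 L 0.023 [136 124 112]
driver 0.51 [388. 273.] 134 rect [ 0.4334 -0.1954] [90. 21.] mean [ 0.4254 -0.1966] ang -167.3 L 0.09 [155  48  35]
side
electrode1 0.88 [262. 324.] 348 rect [0.5965 0.1609] [121.  29.] mean [0.592  0.1583] ang 23.7 L 0.121 [81 63 48]
electrode1 0.84 [330. 352.] 331 rect [0.4328 0.1843] [ 28. 122.] mean [0.4244 0.1856] ang 177.5 L 0.122 [120 120 144]
electrode1 0.56 [370. 262.] 288 rect [ 0.4225 -0.1186] [118.  33.] mean [ 0.4144 -0.1222] ang -168.8 L 0.119 [120 115 131]
electrode1 0.54 [373. 198.] 3367 rect [ 0.469  -0.3864] [215. 232.] mean [ 0.4666 -0.3828] ang 108.9 L 0.267 [ 48  66 127]
tweezers1 0.65 [341. 305.] 394 rect [0.4237 0.0375] [120.  29.] mean [0.4286 0.0366] ang -157.9 L 0.12 [127 111 101]
driver 0.74 [370. 241.] 215 rect [ 0.4393 -0.1931] [111.  32.] mean [ 0.4232 -0.1972] ang -167.6 L 0.111 [162  45  32]
```

```bash
python3 - <<'E'
import plant
print([x for x in dir(plant) if x[0]!='_'])
print(getattr(plant,'tip_extent',None))
from h import *
# tray masks
for n in("top","side"):
    r=read_camera(n)
    for t in("tray_blue","tray_grey"):
        d=trace(t,n)[0]
        hull=cv2.convexHull(np.argwhere(d["pixels"])[:,::-1].astype(np.int32))
        print(n,t,d["p"],d["pixels"].sum(),cv2.approxPolyDP(hull,4,True).reshape(-1,2).tolist())
E
```

```text
['Unreachable', 'get_state', 'place_of', 'read_camera', 'sign_off', 'tip_extent', 'trace']
0.017
top tray_blue 0.63 933 [[354, 155], [353, 198], [348, 205], [314, 198], [311, 189], [346, 151]]
top tray_grey 0.57 3436 [[248, 224], [238, 282], [187, 275], [197, 215]]
side tray_blue 0.77 3267 [[411, 182], [399, 227], [334, 213], [350, 170]]
side tray_grey 0.79 8367 [[337, 394], [305, 470], [226, 438], [216, 428], [255, 360]]
```

```bash
python3 - <<'E'
from h import *
r=read_camera("top")
for nm,c in(("blue",[(415.2,230.9),(467.8,230.9),(469.6,291.3),(415.7,291.3)]),("grey",[[248,224],[238,282],[187,275],[197,215]])):
    P=onplane(r,c,.045)[:,:2]
    print(nm,cv2.minAreaRect((P*1000).astype(np.float32)),P.mean(0))
rs=read_camera("side")
P=onplane(rs,[[337, 394], [305, 470],[255, 360]],.045)[:,:2];print(P, (P[1]+P[2])/2)
P=onplane(rs,[(410,182),(351,173),(336,203),(399,212)],.045)[:,:2];print(P,P.mean(0))
def seg(r,n,a,b,z):
    P=onplane(r,[a,b],z); d=P[1]-P[0];print(n,np.round(P.mean(0),4),np.degrees(np.arctan2(d[1],d[0])),np.linalg.norm(d))
save(r,"tw_top",(300,240,405,300),7.6)
save(rs,"tw_side",(310,225,400,320),6.3)
# overlays
E
```

```text
blue ((460.1227722167969, -365.92218017578125), (202.38829040527344, 173.8437042236328), 1.5195236206054688) [ 0.45982314 -0.36583397]
grey ((457.6682434082031, 359.8864440917969), (171.62771606445312, 198.91868591308594), 85.91488647460938) [0.45559739 0.3590033 ]
[[0.35185589 0.29519056]
 [0.35713708 0.46676664]
 [0.54918361 0.27679702]] [0.45316035 0.37178183]
[[ 0.37298385 -0.44859265]
 [ 0.55461499 -0.43290919]
 [ 0.55236162 -0.28375992]
 [ 0.37083907 -0.30508203]] [ 0.46269988 -0.36758595]
```

View pics/tw_top.png

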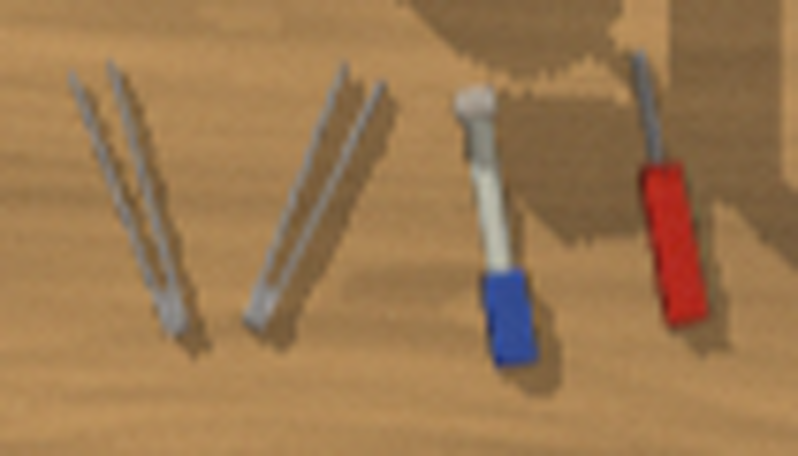

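View pics/tw_side.png

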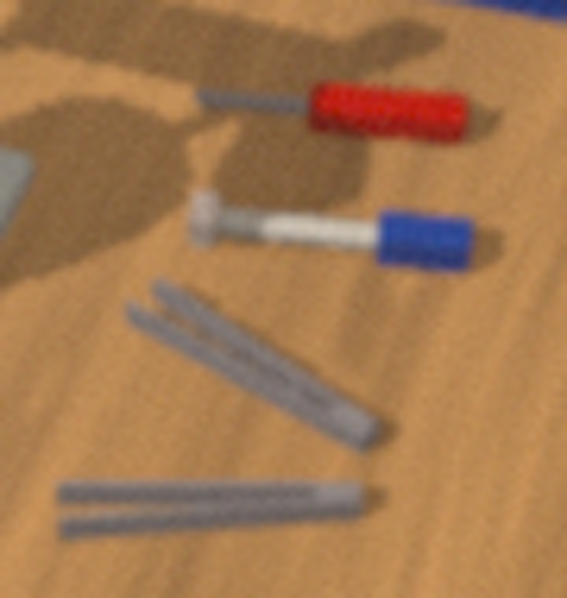

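```bash
python3 - <<'E'
from h import *
def seg(r,n,a,b,z):
    P=onplane(r,[a,b],z); d=P[1]-P[0];print(n,np.round(P.mean(0),4),np.degrees(np.arctan2(d[1],d[0])),np.linalg.norm(d))
t=read_camera("top");s=read_camera("side")
seg(t,"T1",(322.9,283.4),(312.1,248.9),.010);seg(s,"T1",(367.5,304.2),(319.7,306.1),.006)
seg(t,"T2",(333.9,282.8),(347.7,250),.010);seg(s,"T2",(368.4,294),(333.2,272.6),.006)
seg(t,"EB",(367.9,288),(362.4,251.6),.009);seg(s,"EB",(384.9,263.6),(340.5,259.9),.009)
seg(t,"D",(390.5,282.4),(383.8,247.2),.009);seg(s,"D",(384.1,243.7),(342.1,240.9),.009)
# stand
for nm in("carriage_grip","lock_grip","probe_tip","cell_rim"):
    a=place_of(nm,"top")[0]["location"];b=place_of(nm,"side")[0]["location"]
    print(nm,tri(t,a,s,b),a,b)
save(t,"st_top",(300,130,400,240),5.4);save(s,"st_side",(200,150,320,290),4.2)
E
```

```text
T1 [0.4241 0.0342 0.01  ] 20.73383803490989 0.11907987568735857
T1 [0.4226 0.036  0.006 ] 22.195908024697548 0.11926579235320277
T2 [ 0.4278 -0.0421  0.01  ] -19.626192951098936 0.11752225416050498
T2 [ 0.4287 -0.0387  0.006 ] -20.102523940407202 0.1152102018238794
EB [ 0.4216 -0.1219  0.009 ] 10.896064228545711 0.12088237955986564
EB [ 0.4205 -0.1188  0.009 ] 12.64494881206222 0.1189298435173208
D [ 0.4423 -0.1934  0.009 ] 12.536195569726281 0.11803822134556503
D [ 0.4409 -0.19    0.009 ] 13.722061665284857 0.11642614626229526
carriage_grip (array([ 0.60837467, -0.04614224,  0.23581925]), np.float64(0.01729049845348256)) [349.6, 195.4] [278.2, 197.4]
lock_grip (array([0.60711855, 0.04413726, 0.25104488]), np.float64(0.0016807085598304417)) [317.7, 189.6] [265.7, 217.8]
probe_tip (array([ 0.60879021, -0.04663595,  0.10503454]), np.float64(0.0032584028150052236)) [346.7, 205.5] [284.4, 237.5]
cell_rim (array([ 0.59891273, -0.03489927,  0.11636019]), np.float64(0.01698169051136291)) [343.3, 209.5] [283.3, 237.5]
```

View pics/st_top.png

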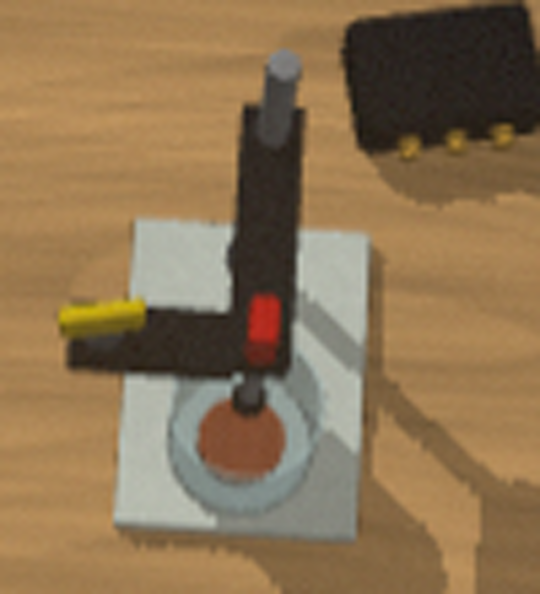

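View pics/st_side.png

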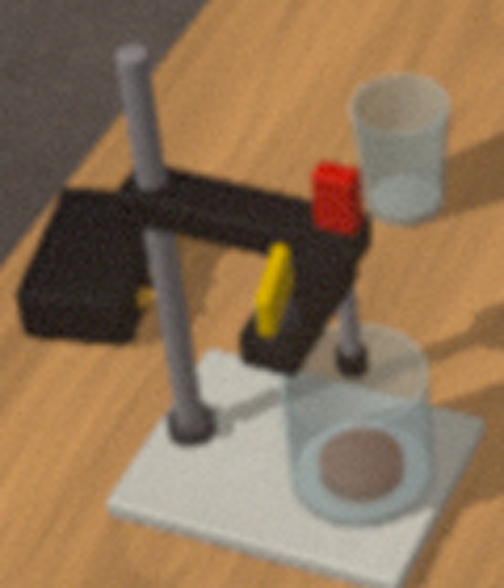

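```bash
cat > stand.py <<'E'
from h import *
from scipy.optimize import least_squares
def hullmask(r,P):
    S=4
    h=cv2.convexHull((proj(r,P)*S+S/2).astype(np.int32)); m=np.zeros((480*S,640*S),np.uint8); cv2.fillConvexPoly(m,h,1)
    return m
def cuboid(c,yaw,dx,dy,z0,z1):
    q=np.array([[sx*dx/2,sy*dy/2,0] for sx in(-1,1) for sy in(-1,1)])
    q=R.from_euler("z",yaw).apply(q)
    return np.r_[q+[c[0],c[1],z0],q+[c[0],c[1],z1]]
def feats(r,P):
    h=cv2.convexHull(proj(r,P).astype(np.float32)).reshape(-1,2)
    M=cv2.moments(h); return np.array([M["m10"]/M["m00"],M["m01"]/M["m00"]]),h
def blob(r,fn,box):
    x0,y0,x1,y1=box; c=r["color"].astype(int); m=fn(c); q=np.zeros_like(m); q[y0:y1,x0:x1]=m[y0:y1,x0:x1]
    n,l,s,ce=cv2.connectedComponentsWithStats(q.astype(np.uint8)); k=1+np.argmax(s[1:,4]); return ce[k],s[k]
red=lambda c:(c[...,0]>110)&(c[...,1]<70)&(c[...,2]<70)
yel=lambda c:(c[...,0]>120)&(c[...,1]>100)&(c[...,2]<60)
if __name__=="__main__":
    t=read_camera("top");s=read_camera("side")
    bt,bs=(300,120,400,250),(220,150,320,290)
    a,sa=blob(t,red,bt);b,sb=blob(s,red,bs);print("red",a,sa,b,sb)
    yaw=0
    col,e=tri(t,(352.6,142.2),s,(231.4,163.1));print("column top",col,e)
    def f(p):
        P=cuboid(p[:2],yaw,.026,.016,p[2]-.02,p[2]+.02);return np.r_[feats(t,P)[0]-a,feats(s,P)[0]-b]
    for _ in range(3):
        q=least_squares(f,[.62,-.05,.25]);yaw=np.arctan2(*(col[:2]-q.x[:2])[::-1])
    print("post",q.x,q.fun,"yaw",np.degrees(yaw),np.linalg.norm(col[:2]-q.x[:2]))
    a,sa=blob(t,yel,bt);b,sb=blob(s,yel,bs);print("yel",a,sa,b,sb)
    for wy in (80,85,90,95,100,105):
        def g(p):
            P=cuboid(p[:2],np.radians(wy),.046,.010,p[2]-.016,p[2]+.012);return np.r_[feats(t,P)[0]-a,feats(s,P)[0]-b]
        k=least_squares(g,[.62,.04,.25]);
        hs=[np.ptp(feats(r,cuboid(k.x[:2],np.radians(wy),.046,.010,k.x[2]-.016,k.x[2]+.012))[1],axis=0) for r in(t,s)]
        print("wing",wy,k.x,k.fun,np.round(hs,1).tolist(), k.x[:2]-q.x[:2])
    tip,e=tri(t,(346.1,202.6),s,(283.6,236.2));print("tip",tip,e)
E
python3 stand.py
```

```text
red [348.5  188.86] [346 185   6   9  50] [279.68711656 196.6809816 ] [274 189  12  17 163]
column top [ 0.73018941 -0.04522192  0.31092164] 0.00039063582089303623
post [ 0.6152557  -0.04497011  0.2376173 ] [ 0.45635137  0.94214085 -0.91940403  0.80252426] yaw -0.12553054082205203 0.11493399419770024
yel [318.11111111 187.27777778] [311 185  16   5  54] [263.86597938 217.89690722] [260 208   9  22  97]
wing 80 [0.61564389 0.04044186 0.24593434] [ 0.99745935 -0.01550546 -0.39843661  0.5219571 ] [[16.700000762939453, 9.899999618530273], [16.200000762939453, 22.5]] [0.00038819 0.08541197]
wing 85 [0.61600937 0.04149741 0.24596942] [ 0.6304314 -0.1605633 -0.7371942  0.7826855] [[16.700000762939453, 8.699999809265137], [15.0, 22.899999618530273]] [0.00075367 0.08646752]
wing 90 [0.61340817 0.04309474 0.25087754] [ 0.00693195  0.13407741 -0.16931924 -0.11660762] [[16.600000381469727, 7.400000095367432], [13.600000381469727, 23.100000381469727]] [-0.00184753  0.08806484]
wing 95 [0.61450979 0.04192199 0.24901503] [ 0.50676219 -0.00135488 -0.31776198  0.06879297] [[16.399999618530273, 6.900000095367432], [12.100000381469727, 23.200000762939453]] [-0.0007459  0.0868921]
wing 100 [0.61468564 0.04028611 0.24418177] [1.10590382 0.50513233 0.1116698  1.18438905] [[16.600000381469727, 8.100000381469727], [10.399999618530273, 23.100000381469727]] [-0.00057006  0.08525621]
wing 105 [0.61329829 0.04337641 0.25098305] [-0.01411859  0.1490564  -0.14931506 -0.03643814] [[16.799999237060547, 9.5], [8.800000190734863, 23.100000381469727]] [-0.00195741  0.08834652]
tip [ 0.61295777 -0.04453437  0.11154214] 0.003073687496023386
```

```bash
cat > go.py <<'E'
from h import *
import sys
# go.py x y z yawY [rows]
def plan(x,y,z,yaw,n=None):
    s=get_state(); p=np.array(s["eef_pos"]); q=R.from_quat(s["tcp_rot"])
    yv=np.array([np.cos(np.radians(yaw)),np.sin(np.radians(yaw)),0]); zv=np.array([0,0,-1.]); 
    T=R.from_matrix(np.c_[np.cross(yv,zv),yv,zv])
    rv=(q.inv()*T).as_rotvec(degrees=True)
    d=np.array([x,y,z])-p
    need=max(np.abs(rv).max()/8.5,np.linalg.norm(d)/.048)
    n=n or max(1,int(np.ceil(need)))
    print("t",round(s["time"],1),"world d cm",np.round(d*100,2),"rot",np.round(rv,1),"need",round(need,1),"open",round(s["opening"],3),"F",np.round(s["contact_force"],1))
    st=R.from_rotvec(rv/n,degrees=True)
    for i in range(n):
        print(np.round(q.inv().apply(d/n)*100,2).tolist()+np.round(rv/n,2).tolist()); q=q*st
if __name__=="__main__":
    a=list(map(float,sys.argv[1:])); plan(*a[:4],int(a[4]) if len(a)>4 else None)
E
cat >> h.py <<'E'
def st():
    s=get_state();q=R.from_quat(s["tcp_rot"]).as_matrix()
    print("t",round(s["time"],2),"p",np.round(s["eef_pos"],4),"yawY",round(np.degrees(np.arctan2(q[1,1],q[0,1])),1),"op",round(s["opening"],3),"F",np.round(s["contact_force"],1),"q6",round(s["qpos"][5],2))
E
python3 go.py 0.432 0.185 0.15 86.3; python3 -m crank '[[0,0,0,0,0,0,0]]' 30
```

```text
t 2.8 world d cm [ 22.88 -45.87  -9.83] rot [ -0.   -0.  -13.8] need 10.9 open 0.997 F [ 0.4 -0.4 -0.2]
[-3.24, -3.35, 0.89, -0.0, -0.0, -1.26]
[-3.16, -3.42, 0.89, -0.0, -0.0, -1.26]
[-3.09, -3.49, 0.89, -0.0, -0.0, -1.26]
[-3.01, -3.56, 0.89, -0.0, -0.0, -1.26]
[-2.93, -3.62, 0.89, -0.0, -0.0, -1.26]
[-2.85, -3.68, 0.89, -0.0, -0.0, -1.26]
[-2.77, -3.75, 0.89, -0.0, -0.0, -1.26]
[-2.69, -3.81, 0.89, -0.0, -0.0, -1.26]
[-2.6, -3.86, 0.89, -0.0, -0.0, -1.26]
[-2.52, -3.92, 0.89, -0.0, -0.0, -1.26]
[-2.43, -3.97, 0.89, -0.0, -0.0, -1.26]
time: 2.9
eef_pos: [0.2032, 0.6437, 0.2483]
tcp_rot: [0.152, 0.988, 0.0, 0.0]
contact_force: [0.2, 0.1, -0.4]
opening: 0.859
```

```bash
python3 -m crank '[[0,-3.2,-3.4,0.9,0,0,-1.3],[0,-3.2,-3.4,0.9,0,0,-1.3],[0,-3.1,-3.5,0.9,0,0,-1.3],[0,-3,-3.6,0.9,0,0,-1.3],[0,-2.9,-3.6,0.9,0,0,-1.3]]'; python3 -m crank '[[0,-2.8,-3.7,0.9,0,0,-1.3],[0,-2.8,-3.7,0.9,0,0,-1.3],[0,-2.7,-3.8,0.9,0,0,-1.3],[0,-2.6,-3.9,0.9,0,0,-1.2],[0,-2.5,-3.9,0.9,0,0,-1.2]]';python3 -m crank '[[0,-2.4,-4,0.9,0,0,-1.2],[0,0,0,0,0,0,0]]'; python3 go.py .432 .185 .1 86.3 ; python3 - <<'E'
from h import *
t=read_camera("top");save(t,"a1",(180,180,420,360),3.2)
E
```

```text
time: 3.4
eef_pos: [0.3075, 0.4332, 0.2032]
tcp_rot: [0.095, 0.995, 0.0, 0.0]
contact_force: [0.7, 0.2, 0.2]
opening: 0.5
time: 3.9
eef_pos: [0.4123, 0.2254, 0.1585]
tcp_rot: [0.041, 0.999, 0.0, 0.001]
contact_force: [0.8, 0.2, -0.1]
opening: 0.502
time: 4.1
eef_pos: [0.4339, 0.1811, 0.1486]
tcp_rot: [0.034, 0.999, -0.001, -0.0]
contact_force: [0.5, -0.5, -0.7]
opening: 0.501
t 4.1 world d cm [-0.19  0.39 -4.86] rot [-0.1 -0.  -0.2] need 1.0 open 0.501 F [ 0.5 -0.5 -0.7]
[0.11, 0.19, 2.43, -0.04, -0.01, -0.1]
[0.11, 0.19, 2.43, -0.04, -0.01, -0.1]
```

View pics/a1.png

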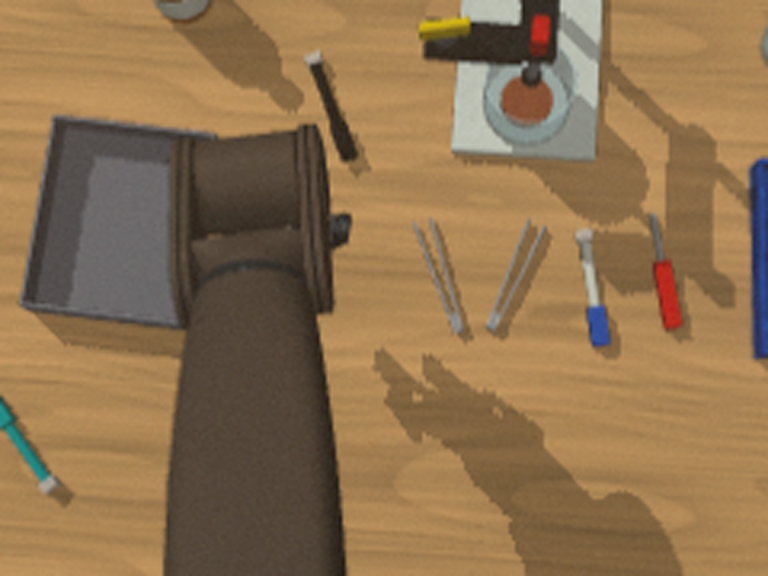

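```bash
python3 -m crank '[[0,0.1,0.2,2.5,0,0,0],[0,0.1,0.2,2.5,0,0,0],[0,0,0,2.5,0,0,0],[0,0,0,2.5,0,0,0],[0,0,0,2,0,0,0]]';  python3 -m crank '[[0,0,0,0,0,0,0]]'; python3 go.py .432 .185 .021 86.3;python3 - <<'E'
from h import *
t=read_camera("side");save(t,"a2",(230,280,430,430),4)
E
```

```text
time: 4.65
eef_pos: [0.4297, 0.1907, 0.0284]
tcp_rot: [0.03, 1.0, 0.0, -0.0]
contact_force: [0.3, -0.7, -0.3]
opening: 0.501
time: 4.75
eef_pos: [0.4278, 0.1901, 0.027]
tcp_rot: [0.03, 1.0, -0.001, -0.003]
contact_force: [0.4, -0.2, 0.3]
opening: 0.502
t 4.8 world d cm [ 0.42 -0.51 -0.6 ] rot [-0.1 -0.3  0.3] need 0.2 open 0.502 F [ 0.4 -0.2  0.3]
[-0.46, -0.48, 0.59, -0.07, -0.34, 0.27]
```

View pics/a2.png

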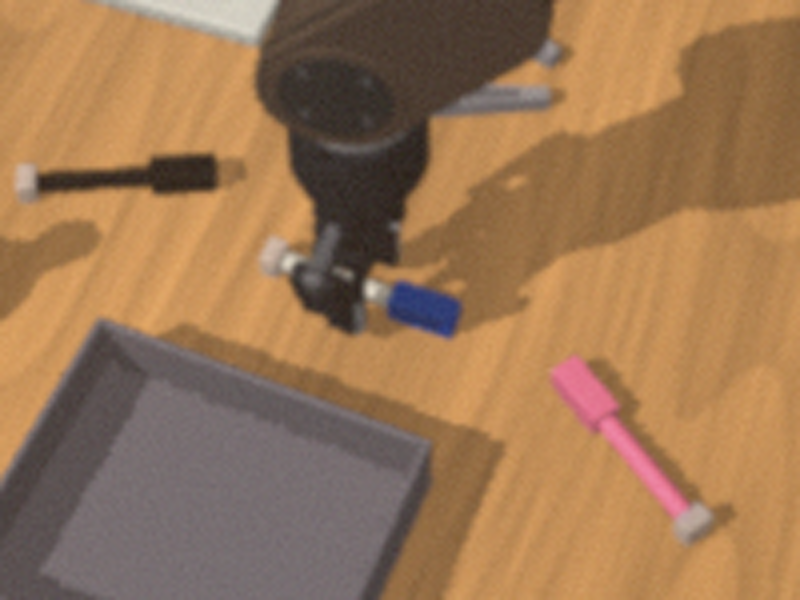

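```bash
python3 -m crank '[[0,0,0,0,0,0,0]]'; python3 -m crank '[[0,0,0,0,0,0,0]]';  python3 go.py .431 .185 .021 86.3
```

```text
time: 4.9
eef_pos: [0.4312, 0.1903, 0.0305]
tcp_rot: [0.03, 1.0, 0.0, 0.001]
contact_force: [-0.3, 0.3, -0.2]
opening: 0.499
time: 5.0
eef_pos: [0.4317, 0.1901, 0.0309]
tcp_rot: [0.03, 1.0, 0.0, 0.002]
contact_force: [-0.6, -0.7, 0.1]
opening: 0.5
t 5.0 world d cm [-0.07 -0.51 -0.99] rot [0.  0.2 0.2] need 0.2 open 0.5 F [-0.6 -0.7  0.1]
[0.04, -0.51, 0.99, 0.05, 0.17, 0.22]
```

```bash
python3 -m crank '[[0,0,-0.5,0.5,0,0,0],[0,0,0,0.5,0,0,0],[0,0,0,0,0,0,0],[0,0,0,0,0,0,0]]';python3 -m crank '[[1,0,0,0,0,0,0],[1,0,0,0,0,0,0],[1,0,0,0,0,0,0],[1,0,0,0,0,0,0],[1,0,0,0,0,0,0]]' 40; python3 -c "
from h import *;st()"
```

```text
time: 5.4
eef_pos: [0.43, 0.1842, 0.0191]
tcp_rot: [0.031, 1.0, -0.0, -0.0]
contact_force: [0.1, -0.3, 0.3]
opening: 0.498
time: 5.9
eef_pos: [0.4305, 0.1845, 0.0196]
tcp_rot: [0.031, 1.0, 0.0, 0.0]
contact_force: [-0.5, -1.5, 1.5]
opening: 0.121
t 5.9 p [0.4305 0.1845 0.0196] yawY 86.5 op 0.121 F [-0.5 -1.5  1.5] q6 -1.32
```

```bash
python3 -m crank '[[1,0,0,-3,0,0,0],[1,-0.5,0,-4,0,0,0],[1,-0.5,0,-3,0,0,0],[1,0,0,0,0,0,0],[1,0,0,0,0,0,0]]'; python3 go.py .475 0 .12 88; python3 - <<'E'
from h import *
t=read_camera("side");save(t,"a3",(230,230,430,430),3)
E
```

```text
time: 6.4
eef_pos: [0.4403, 0.1838, 0.1196]
tcp_rot: [0.031, 1.0, 0.0, 0.0]
contact_force: [-0.0, -0.1, -1.9]
opening: 0.12
t 6.4 world d cm [  3.47 -18.38   0.04] rot [ 0.   0.  -1.5] need 3.9 open 0.12 F [-0.  -0.1 -1.9]
[-1.15, -4.53, -0.01, 0.0, 0.01, -0.38]
[-1.12, -4.54, -0.01, 0.0, 0.01, -0.38]
[-1.09, -4.55, -0.01, 0.0, 0.01, -0.38]
[-1.06, -4.55, -0.01, 0.0, 0.01, -0.38]
```

View pics/a3.png

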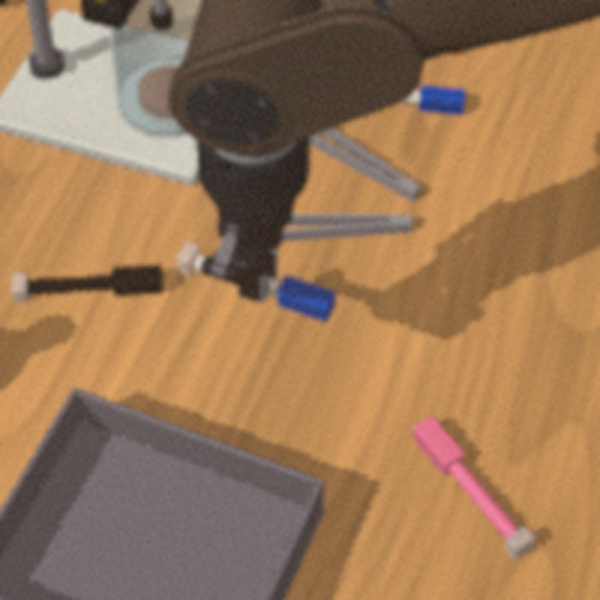

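```bash
python3 -m crank '[[1,-0.9,-3,0,0,0,-0.5],[1,-0.9,-4.5,0,0,0,-0.5],[1,-0.9,-4.5,0,0,0,-0.5],[1,-0.6,-4.5,0,0,0,-0.5],[1,-0.3,-4.5,0,0,0,-0.5]]';python3 -m crank '[[1,0,-4.5,0,0,0,-0.5],[1,0,-4.5,0,0,0,-0.5],[1,0,-4.5,0,0,0,-0.5],[1,0,-4.5,0,0,0,-0.5],[1,0,-4.5,0,0,0,-0.5]]';python3 go.py .462 -0.40 .12 91.5
```

```text
time: 6.95
eef_pos: [0.4656, -0.029, 0.1171]
tcp_rot: [0.009, 1.0, 0.001, -0.002]
contact_force: [0.8, 0.2, -1.3]
opening: 0.115
time: 7.45
eef_pos: [0.4654, -0.2534, 0.1167]
tcp_rot: [-0.013, 1.0, 0.002, -0.002]
contact_force: [0.7, 1.6, -0.5]
opening: 0.121
t 7.5 world d cm [ -0.34 -14.66   0.33] rot [ 0.2 -0.2 -0. ] need 3.1 open 0.121 F [ 0.7  1.6 -0.5]
[0.18, -3.66, -0.1, 0.05, -0.05, -0.01]
[0.18, -3.66, -0.09, 0.05, -0.05, -0.01]
[0.18, -3.66, -0.09, 0.05, -0.05, -0.01]
[0.18, -3.66, -0.09, 0.05, -0.05, -0.01]
```

```bash
python3 -m crank '[[1,0.1,-4,0,0,0,0],[1,0.1,-4,0,0,0,0],[1,0.1,-3.5,0,0,0,0],[1,0,-1.5,0,0,0,0],[1,0,0,0,0,0,0]]';python3 -m crank '[[1,0,0,0,0,0,0],[1,0,0,0,0,0,0]]';python3 go.py .462 -0.40 .03 91.5;python3 - <<'E'
from h import *
t=read_camera("side");save(t,"a4",(300,130,480,280),4)
E
```

```text
time: 7.95
eef_pos: [0.4665, -0.3834, 0.1173]
tcp_rot: [-0.012, 1.0, 0.001, -0.001]
contact_force: [0.2, 0.1, -0.3]
opening: 0.118
time: 8.15
eef_pos: [0.4673, -0.3806, 0.1184]
tcp_rot: [-0.014, 1.0, 0.001, -0.001]
contact_force: [-0.0, -0.1, -0.5]
opening: 0.118
t 8.2 world d cm [-0.53 -1.94 -8.84] rot [ 0.1 -0.1  0.1] need 1.9 open 0.118 F [-0.  -0.1 -0.5]
[0.28, -0.97, 4.42, 0.06, -0.04, 0.03]
[0.29, -0.97, 4.42, 0.06, -0.04, 0.03]
```

View pics/a4.png

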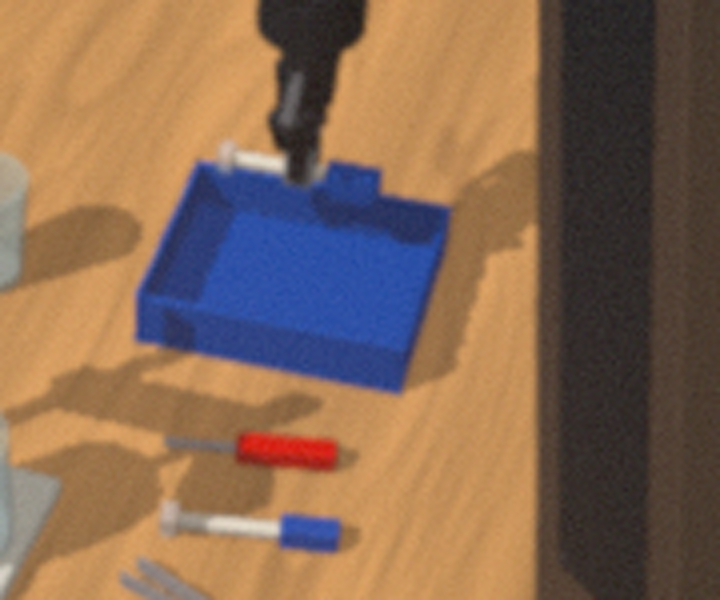

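```bash
python3 -m crank '[[1,0.4,-1.8,1,0,0,0],[1,0,0,3,0,0,0],[1,0,0,3,0,0,0],[1,0,0,1.8,0,0,0],[1,0,0,0,0,0,0]]';python3 -m crank '[[1,0,0,0,0,0,0],[1,0,0,0,0,0,0]]';python3 go.py .462 -0.40 .026 91.5
```

```text
time: 8.7
eef_pos: [0.4624, -0.3975, 0.0279]
tcp_rot: [-0.014, 1.0, 0.003, -0.002]
contact_force: [-0.5, 0.1, -0.2]
opening: 0.118
time: 8.9
eef_pos: [0.465, -0.4013, 0.0332]
tcp_rot: [-0.013, 1.0, -0.001, 0.001]
contact_force: [0.2, -0.5, -0.5]
opening: 0.116
t 8.9 world d cm [-0.3   0.13 -0.72] rot [-0.1  0.1  0. ] need 0.2 open 0.116 F [ 0.2 -0.5 -0.5]
[0.3, 0.14, 0.72, -0.14, 0.11, 0.03]
```

```bash
python3 -m crank '[[1,0,0,0.5,0,0,0],[1,0,0,0.2,0,0,0],[1,0,0,0,0,0,0]]';python3 -m crank '[[0.3,0,0,0,0,0,0],[0.1,0,0,0,0,0,0],[0.1,0,0,0,0,0,0],[0.1,0,0,0,0,0,0]]';python3 -m crank '[[0.1,0,0,-3,0,0,0],[0.1,0,0,-4,0,0,0],[0.1,0,0,-3,0,0,0],[0.1,0,0,0,0,0,0]]'; python3 - <<'E'
from h import *
s=read_camera("side");save(s,"a5",(300,130,480,280),4)
t=read_camera("top");
seg=lambda *a:0
st()
E
python3 go.py .47 -.25 .12 101.8
```

```text
time: 9.2
eef_pos: [0.4641, -0.401, 0.0246]
tcp_rot: [-0.013, 1.0, -0.0, 0.0]
contact_force: [0.3, -0.8, -0.5]
opening: 0.123
time: 9.6
eef_pos: [0.4639, -0.4009, 0.0244]
tcp_rot: [-0.013, 1.0, -0.0, -0.0]
contact_force: [0.0, 1.0, 0.7]
opening: 0.453
time: 10.0
eef_pos: [0.4663, -0.4036, 0.1305]
tcp_rot: [-0.013, 1.0, -0.004, 0.004]
contact_force: [0.9, 0.6, 0.4]
opening: 0.448
t 10.1 p [ 0.4642 -0.4011  0.1252] yawY 91.5 op 0.446 F [ 0.  -1.1 -0.1] q6 -2.47
t 10.1 world d cm [ 0.58 15.11 -0.52] rot [ -0.1   0.1 -10.3] need 3.2 open 0.446 F [ 0.  -1.1 -0.1]
[-0.24, 3.77, 0.13, -0.02, 0.01, -2.58]
[-0.41, 3.76, 0.13, -0.02, 0.01, -2.58]
[-0.58, 3.74, 0.13, -0.02, 0.01, -2.58]
[-0.75, 3.71, 0.13, -0.02, 0.01, -2.58]
```

View pics/a5.png

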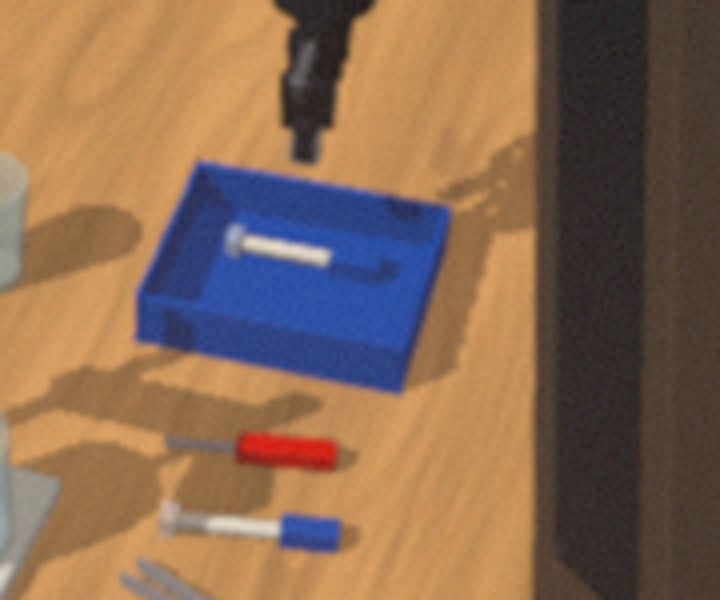

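```bash
python3 -m crank '[[0,-0.2,4.3,0,0,0,-2.5],[0,-0.2,4.8,0,0,0,-2.5],[0,0,4.8,0,0,0,-2.5],[0,0.3,4.8,0,0,0,-2.7],[0,0.3,4.5,0,0,0,0]]';python3 -m crank '[[0,1,4.5,0,0,0,0],[0,0,0,0,0,0,0],[0,0,0,0,0,0,0]]'; python3 go.py .421 -.1205 .07 101.7
```

```text
time: 10.6
eef_pos: [0.4338, -0.169, 0.1221]
tcp_rot: [-0.102, 0.995, 0.001, -0.002]
contact_force: [0.6, 0.3, 0.9]
opening: 0.499
time: 10.9
eef_pos: [0.4155, -0.1283, 0.1228]
tcp_rot: [-0.103, 0.995, 0.001, -0.001]
contact_force: [0.2, -0.1, -0.3]
opening: 0.502
t 10.9 world d cm [ 0.55  0.78 -5.28] rot [ 0.1 -0.1  0.1] need 1.1 open 0.502 F [ 0.2 -0.1 -0.3]
[-0.36, 0.32, 2.64, 0.05, -0.06, 0.04]
[-0.35, 0.32, 2.64, 0.05, -0.06, 0.04]
```

```bash
python3 -m crank '[[0,-0.7,0.6,2.6,0,0,0],[0,0,0,2.6,0,0,0],[0,0,0,2.6,0,0,0],[0,0,0,0,0,0,0],[0,0,0,0,0,0,0]]';python3 go.py .421 -.1205 .020 101.7;python3 - <<'E'
from h import *
t=read_camera("side");save(t,"b1",(290,190,440,320),5)
E
```

```text
time: 11.4
eef_pos: [0.4224, -0.123, 0.046]
tcp_rot: [-0.101, 0.995, 0.0, -0.001]
contact_force: [-0.1, 0.1, -0.1]
opening: 0.503
t 11.4 world d cm [-0.14  0.25 -2.6 ] rot [ 0.1 -0.1 -0.1] need 0.5 open 0.503 F [-0.1  0.1 -0.1]
[0.08, 0.27, 2.6, 0.06, -0.07, -0.09]
```

View pics/b1.png

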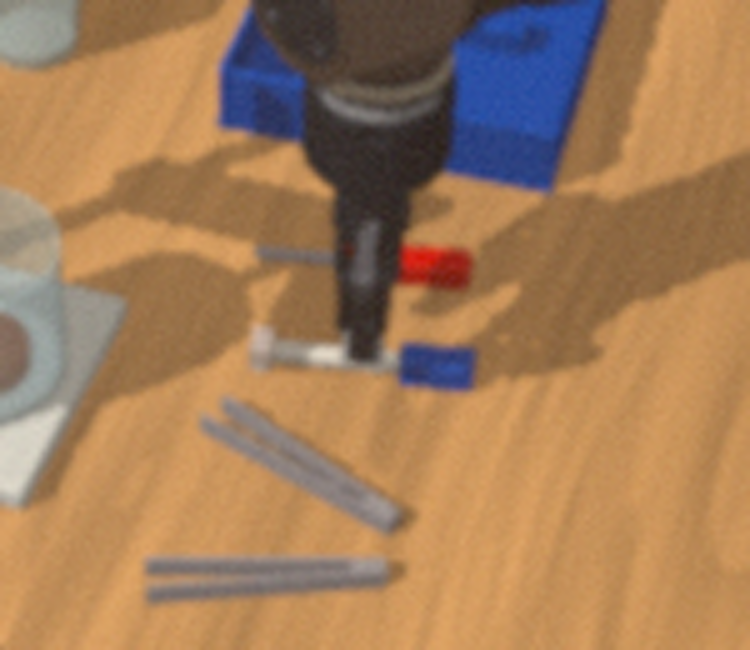

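```bash
python3 -m crank '[[0,0.1,0.25,1.3,0,0,0],[0,0,0,1.3,0,0,0],[0,0,0,0,0,0,0],[0,0,0,0,0,0,0]]';python3 -m crank '[[1,0,0,0,0,0,0],[1,0,0,0,0,0,0],[1,0,0,0,0,0,0],[1,0,0,0,0,0,0],[1,0,0,0,0,0,0]]' 40;python3 -m crank '[[1,-0.5,0,-3,0,0,0],[1,-1,0,-4,0,0,0],[1,-1,0,-3,0,0,0],[1,0,0,0,0,0,0],[1,0,0,0,0,0,0]]'; python3 go.py .462 -.335 .12 91.5
```

```text
time: 11.85
eef_pos: [0.4218, -0.1208, 0.0215]
tcp_rot: [-0.102, 0.995, -0.001, 0.001]
contact_force: [0.9, -0.4, 0.6]
opening: 0.501
time: 12.35
eef_pos: [0.4217, -0.1206, 0.0214]
tcp_rot: [-0.102, 0.995, -0.001, 0.001]
contact_force: [-2.4, -0.4, 6.2]
opening: 0.117
time: 12.85
eef_pos: [0.4454, -0.1149, 0.1205]
tcp_rot: [-0.102, 0.995, -0.0, 0.0]
contact_force: [-0.4, 0.1, -2.4]
opening: 0.119
t 12.8 world d cm [  1.66 -22.01  -0.05] rot [-0.   0.  10.2] need 4.6 open 0.119 F [-0.4  0.1 -2.4]
[0.57, -4.38, 0.01, -0.01, 0.01, 2.04]
[0.41, -4.39, 0.01, -0.01, 0.01, 2.04]
[0.25, -4.41, 0.01, -0.01, 0.01, 2.04]
[0.1, -4.41, 0.01, -0.01, 0.01, 2.04]
[-0.06, -4.41, 0.01, -0.01, 0.01, 2.04]
```

```bash
python3 -m crank '[[1,0.5,-3.5,0,0,0,2],[1,0.4,-4.8,0,0,0,2],[1,0.2,-4.8,0,0,0,2],[1,0.1,-4.8,0,0,0,2],[1,0,-4.1,0,0,0,2.2]]';python3 -m crank '[[1,0,0,0,0,0,0],[1,0,0,0,0,0,0],[1,0,0,0,0,0,0]]'; python3 go.py .462 -.337 .026 91.5;python3 - <<'E'
from h import *
t=read_camera("side");save(t,"b2",(300,130,480,280),4)
E
```

```text
time: 13.35
eef_pos: [0.4608, -0.3361, 0.1175]
tcp_rot: [-0.012, 1.0, 0.002, -0.002]
contact_force: [0.3, -0.3, -0.6]
opening: 0.117
time: 13.65
eef_pos: [0.4613, -0.3331, 0.1182]
tcp_rot: [-0.013, 1.0, 0.002, -0.001]
contact_force: [0.3, 0.5, 0.5]
opening: 0.116
t 13.7 world d cm [ 0.07 -0.39 -9.22] rot [ 0.2 -0.2  0. ] need 1.9 open 0.116 F [0.3 0.5 0.5]
[-0.05, -0.21, 4.61, 0.1, -0.08, 0.0]
[-0.04, -0.2, 4.61, 0.1, -0.08, 0.0]
```

View pics/b2.png

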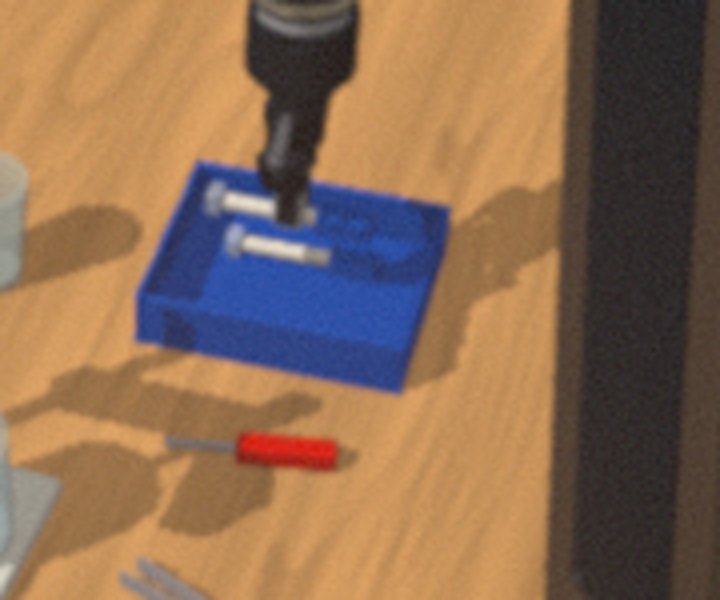

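```bash
python3 -m crank '[[1,0,-0.4,2,0,0,0],[1,0,0,3,0,0,0],[1,0,0,3,0,0,0],[1,0,0,0.6,0,0,0],[1,0,0,0,0,0,0]]';python3 -m crank '[[1,0,0,0,0,0,0],[1,0,0,0,0,0,0]]';python3 go.py .462 -0.337 .026 91.5
```

```text
time: 14.2
eef_pos: [0.4619, -0.3371, 0.0331]
tcp_rot: [-0.014, 1.0, 0.001, -0.001]
contact_force: [0.7, 0.5, -0.4]
opening: 0.118
time: 14.4
eef_pos: [0.4637, -0.3397, 0.0364]
tcp_rot: [-0.013, 1.0, -0.001, 0.001]
contact_force: [0.0, -0.8, 0.3]
opening: 0.118
t 14.4 world d cm [-0.17  0.27 -1.04] rot [-0.2  0.1  0. ] need 0.2 open 0.118 F [ 0.  -0.8  0.3]
[0.16, 0.28, 1.04, -0.16, 0.14, 0.01]
```

```bash
python3 -m crank '[[1,0.1,0.2,0.7,0,0,0],[1,0,0,0.2,0,0,0],[1,0,0,0,0,0,0],[1,0,0,0,0,0,0]]';python3 -m crank '[[0.3,0,0,0,0,0,0],[0.1,0,0,0,0,0,0],[0.1,0,0,0,0,0,0],[0.1,0,0,0,0,0,0]]';python3 -m crank '[[0.1,0,0,-3,0,0,0],[0.1,0,0,-4,0,0,0],[0.1,0,0,-3,0,0,0],[0.1,0,0,0,0,0,0]]'; python3 - <<'E'
from h import *
s=read_camera("side");save(s,"b3",(300,130,480,280),4)
E
python3 go.py .431 -.195 .08 103
```

```text
time: 14.8
eef_pos: [0.4617, -0.337, 0.0265]
tcp_rot: [-0.013, 1.0, 0.0, 0.0]
contact_force: [-1.7, 2.6, 5.5]
opening: 0.121
time: 15.2
eef_pos: [0.4614, -0.3369, 0.0251]
tcp_rot: [-0.013, 1.0, 0.0, -0.0]
contact_force: [0.4, -0.0, -0.6]
opening: 0.451
time: 15.6
eef_pos: [0.464, -0.3395, 0.131]
tcp_rot: [-0.013, 1.0, -0.004, 0.004]
contact_force: [0.2, -0.0, -0.1]
opening: 0.451
t 15.7 world d cm [-3.18 14.33 -4.83] rot [ -0.3   0.2 -11.5] need 3.2 open 0.447 F [-0.6  0.5  0.3]
[0.71, 3.61, 1.19, -0.07, 0.05, -2.88]
[0.52, 3.64, 1.19, -0.07, 0.05, -2.88]
[0.34, 3.66, 1.2, -0.07, 0.05, -2.88]
[0.16, 3.67, 1.2, -0.07, 0.05, -2.88]
```

View pics/b3.png

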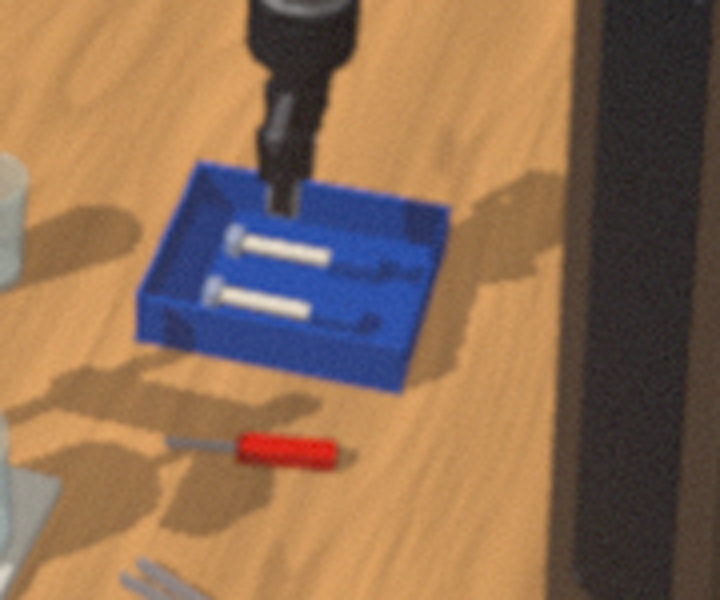

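```bash
python3 -m crank '[[0,0.7,3.6,0,0,0,-2.9],[0,0.5,3.6,0,0,0,-2.9],[0,0.6,3.6,1,0,0,-2.9],[0,0.5,3.4,2,0,0,-2.9],[0,0,0,2,0,0,0]]';python3 -m crank '[[0,0,0,0,0,0,0],[0,0,0,0,0,0,0],[0,0,0,0,0,0,0]]';  python3 go.py .427 -.195 .02 103;python3 - <<'E'
from h import *
t=read_camera("side");save(t,"d1",(290,180,440,310),5)
E
```

```text
time: 16.15
eef_pos: [0.4215, -0.1936, 0.0724]
tcp_rot: [-0.116, 0.993, 0.002, -0.002]
contact_force: [0.2, -1.1, -0.4]
opening: 0.497
time: 16.45
eef_pos: [0.4251, -0.1991, 0.0761]
tcp_rot: [-0.114, 0.994, -0.001, 0.0]
contact_force: [-0.5, -0.4, 0.8]
opening: 0.497
t 16.4 world d cm [ 0.19  0.41 -5.61] rot [-0.1  0.   0. ] need 1.2 open 0.497 F [-0.5 -0.4  0.8]
[-0.14, 0.18, 2.8, -0.03, 0.02, 0.02]
[-0.14, 0.18, 2.8, -0.03, 0.02, 0.02]
```

View pics/d1.png

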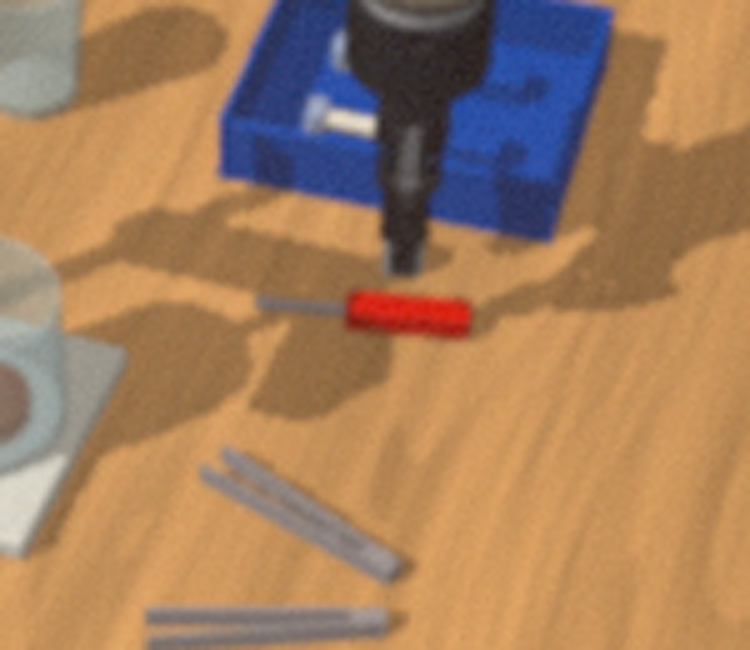

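```bash
python3 -m crank '[[0,-0.2,0.4,2.8,0,0,0],[0,0,0,2.8,0,0,0],[0,0,0,0,0,0,0],[0,0,0,0,0,0,0],[0,0,0,0,0,0,0]]';python3 go.py .427 -.195 .020 103;python3 -m crank '[[1,0,0,0,0,0,0],[1,0,0,0,0,0,0],[1,0,0,0,0,0,0],[1,0,0,0,0,0,0],[1,0,0,0,0,0,0]]' 45;python3 -m crank '[[1,0,0,-3,0,0,0],[1,-1,0,-4,0,0,0],[1,-1,0,-3,0,0,0],[1,-1,0,0,0,0,0],[1,0,0,0,0,0,0]]'; python3 go.py .475 0 .12 95;python3 go.py .46 .32 .12 85
```

```text
time: 17.0
eef_pos: [0.4267, -0.1949, 0.021]
tcp_rot: [-0.114, 0.994, -0.001, 0.001]
contact_force: [0.7, -0.4, 1.1]
opening: 0.497
t 17.0 world d cm [ 0.03 -0.01 -0.1 ] rot [-0.1  0.1  0.1] need 0.0 open 0.497 F [ 0.7 -0.4  1.1]
[-0.03, -0.02, 0.1, -0.14, 0.12, 0.06]
time: 17.5
eef_pos: [0.4266, -0.1946, 0.0209]
tcp_rot: [-0.114, 0.993, -0.001, 0.001]
contact_force: [-0.6, -0.2, 6.3]
opening: 0.199
time: 18.0
eef_pos: [0.4556, -0.187, 0.12]
tcp_rot: [-0.114, 0.993, -0.001, 0.001]
contact_force: [0.6, 0.8, -1.0]
opening: 0.2
t 18.0 world d cm [ 1.94 18.7  -0.  ] rot [-0.1  0.1  8.1] need 3.9 open 0.2 F [ 0.6  0.8 -1. ]
[-1.53, 4.44, -0.0, -0.02, 0.02, 2.03]
[-1.37, 4.49, -0.0, -0.02, 0.02, 2.03]
[-1.21, 4.54, -0.0, -0.02, 0.02, 2.03]
[-1.05, 4.58, -0.0, -0.02, 0.02, 2.03]
t 18.0 world d cm [ 0.44 50.7  -0.  ] rot [-0.1  0.1 18.1] need 10.6 open 0.2 F [ 0.6  0.8 -1. ]
[-1.09, 4.48, -0.0, -0.01, 0.01, 1.65]
[-0.96, 4.51, -0.0, -0.01, 0.01, 1.65]
[-0.83, 4.53, -0.0, -0.01, 0.01, 1.65]
[-0.7, 4.56, -0.0, -0.01, 0.01, 1.65]
[-0.56, 4.57, -0.0, -0.01, 0.01, 1.65]
[-0.43, 4.59, -0.0, -0.01, 0.01, 1.65]
[-0.3, 4.6, -0.0, -0.01, 0.01, 1.65]
[-0.17, 4.61, -0.0, -0.01, 0.01, 1.65]
[-0.04, 4.61, -0.0, -0.01, 0.01, 1.65]
[0.1, 4.61, -0.0, -0.01, 0.01, 1.65]
[0.23, 4.6, -0.0, -0.01, 0.01, 1.65]
```

```bash
python3 -m crank '[[1,-1.1,3,0,0,0,1.6],[1,-1.1,4.5,0,0,0,1.6],[1,-1.1,4.6,0,0,0,1.6],[1,-1,4.6,0,0,0,1.6],[1,-0.6,4.6,0,0,0,1.6]]'; python3 -m crank '[[1,-0.3,4.6,0,0,0,1.6],[1,-0.1,4.6,0,0,0,1.6],[1,0.1,4.6,0,0,0,1.6],[1,0.2,4.6,0,0,0,1.6],[1,0.2,4.6,0,0,0,1.6]]';python3 go.py .447 .405 .12 85; python3 - <<'E'
from h import *
t=read_camera("side");save(t,"d2",(200,200,440,470),2.4)
E
```

```text
time: 18.5
eef_pos: [0.4652, 0.0334, 0.117]
tcp_rot: [-0.043, 0.999, 0.0, -0.002]
contact_force: [0.3, -0.7, -1.8]
opening: 0.19
time: 19.0
eef_pos: [0.4563, 0.2626, 0.1167]
tcp_rot: [0.026, 1.0, -0.001, -0.002]
contact_force: [0.3, -0.2, -0.2]
opening: 0.194
t 19.0 world d cm [-0.93 14.24  0.33] rot [-0.1 -0.3  2. ] need 3.0 open 0.194 F [ 0.3 -0.2 -0.2]
[0.56, 4.72, -0.12, -0.04, -0.09, 0.68]
[0.61, 4.72, -0.12, -0.04, -0.09, 0.68]
[0.67, 4.71, -0.11, -0.04, -0.09, 0.68]
```

View pics/d2.png

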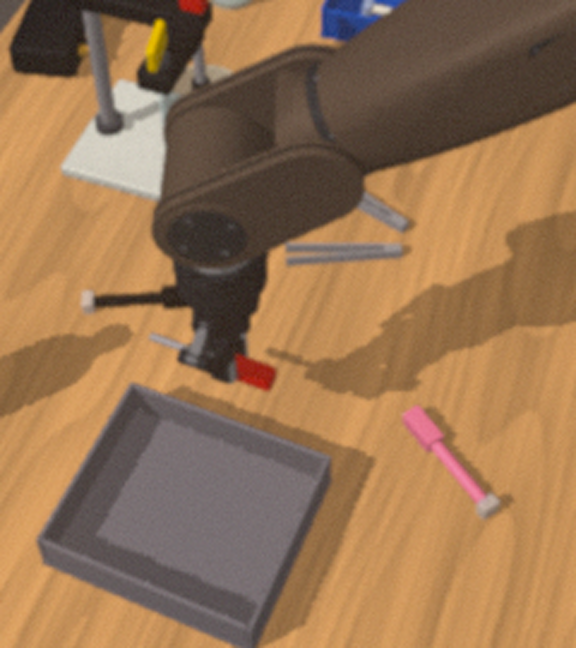

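```bash
python3 -m crank '[[1,0.6,4,0,0,0,0.7],[1,0.5,4,0,0,0,0.5],[1,0.4,3.6,0,0,0,0.3],[1,0,1.2,0,0,0,0],[1,0,0,0,0,0,0]]';python3 -m crank '[[1,0,0,0,0,0,0],[1,0,0,0,0,0,0],[1,0,0,0,0,0,0]]'; python3 go.py .447 .404 .027 85;python3 - <<'E'
from h import *
t=read_camera("side");save(t,"d3",(200,330,440,480),3.2)
E
```

```text
time: 19.55
eef_pos: [0.4505, 0.3905, 0.1171]
tcp_rot: [0.037, 0.999, -0.001, -0.002]
contact_force: [-0.1, -0.4, -1.6]
opening: 0.197
time: 19.85
eef_pos: [0.4519, 0.3889, 0.1191]
tcp_rot: [0.039, 0.999, -0.0, -0.0]
contact_force: [0.8, -0.3, -0.7]
opening: 0.193
t 19.9 world d cm [-0.49  1.51 -9.21] rot [-0.  -0.   0.5] need 1.9 open 0.193 F [ 0.8 -0.3 -0.7]
[0.3, 0.73, 4.6, -0.02, -0.02, 0.24]
[0.31, 0.73, 4.6, -0.02, -0.02, 0.24]
```

View pics/d3.png

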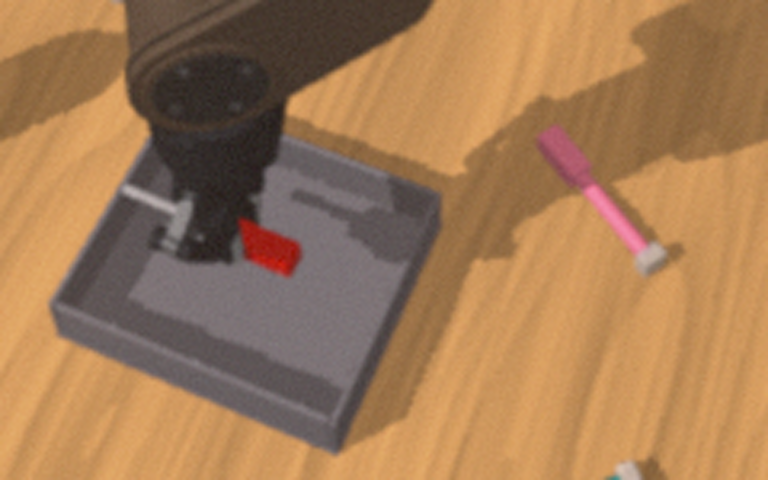

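```bash
python3 -m crank '[[1,0.5,1.4,2,0,0,0.4],[1,0,0,3,0,0,0],[1,0,0,2.8,0,0,0],[1,0,0,0.6,0,0,0],[1,0,0,0,0,0,0]]';python3 -m crank '[[1,0,0,0,0,0,0],[1,0,0,0,0,0,0]]';python3 go.py .447 0.404 .027 85
```

```text
time: 20.4
eef_pos: [0.4473, 0.4037, 0.0343]
tcp_rot: [0.042, 0.999, -0.001, -0.001]
contact_force: [-0.6, -0.5, -0.6]
opening: 0.198
time: 20.6
eef_pos: [0.4493, 0.4053, 0.0375]
tcp_rot: [0.042, 0.999, 0.001, 0.002]
contact_force: [0.5, -0.1, -0.8]
opening: 0.197
t 20.6 world d cm [-0.23 -0.13 -1.05] rot [0.1 0.2 0.2] need 0.2 open 0.197 F [ 0.5 -0.1 -0.8]
[0.22, -0.15, 1.04, 0.13, 0.17, 0.16]
```

```bash
python3 -m crank '[[1,0.1,0,0.7,0,0,0],[1,0,0,0.2,0,0,0],[1,0,0,0,0,0,0],[1,0,0,0,0,0,0]]';python3 -m crank '[[0.3,0,0,0,0,0,0],[0.3,0,0,0,0,0,0],[0.3,0,0,0,0,0,0],[0.3,0,0,0,0,0,0]]';python3 -m crank '[[0.3,0,0,-3,0,0,0],[0.3,0,0,-4,0,0,0],[0.3,0,0,-3,0,0,0],[0.3,0,0,0,0,0,0]]'; python3 - <<'E'
from h import *
s=read_camera("side");save(s,"d4",(200,330,440,480),3.2)
t=read_camera("top");save(t,"d4t",(180,180,420,360),3.2)
E
python3 go.py .445 .18 .12 100
```

```text
time: 21.0
eef_pos: [0.4468, 0.4047, 0.0263]
tcp_rot: [0.042, 0.999, -0.0, -0.0]
contact_force: [1.8, -0.3, -1.2]
opening: 0.197
time: 21.4
eef_pos: [0.447, 0.4047, 0.0265]
tcp_rot: [0.042, 0.999, 0.0, 0.0]
contact_force: [0.1, -0.5, 0.7]
opening: 0.35
time: 21.8
eef_pos: [0.4499, 0.4067, 0.1325]
tcp_rot: [0.042, 0.999, 0.003, 0.005]
contact_force: [0.2, -0.1, 0.9]
opening: 0.353
t 21.9 world d cm [ -0.23 -22.5   -0.73] rot [  0.1   0.1 -14.8] need 4.7 open 0.354 F [ 0.4 -0.1  0.2]
[-0.33, -4.49, 0.14, 0.01, 0.02, -2.96]
[-0.1, -4.5, 0.14, 0.01, 0.02, -2.96]
[0.13, -4.5, 0.14, 0.01, 0.02, -2.96]
[0.36, -4.48, 0.14, 0.01, 0.02, -2.96]
[0.6, -4.46, 0.14, 0.01, 0.02, -2.96]
```

View pics/d4.png

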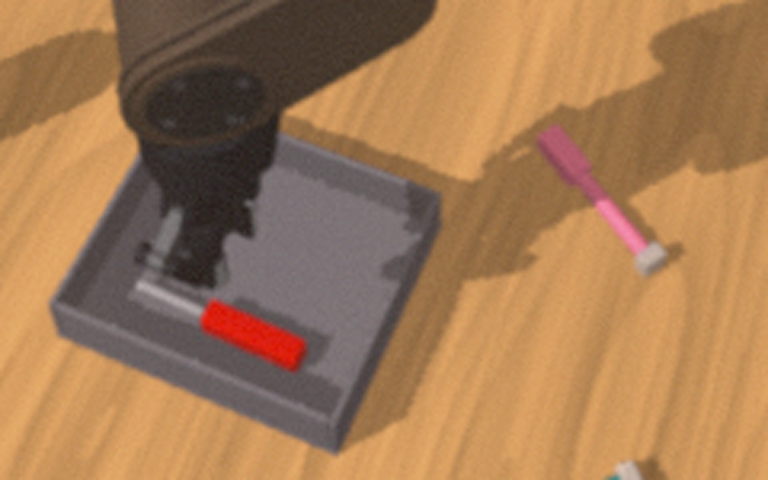

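View pics/d4t.png

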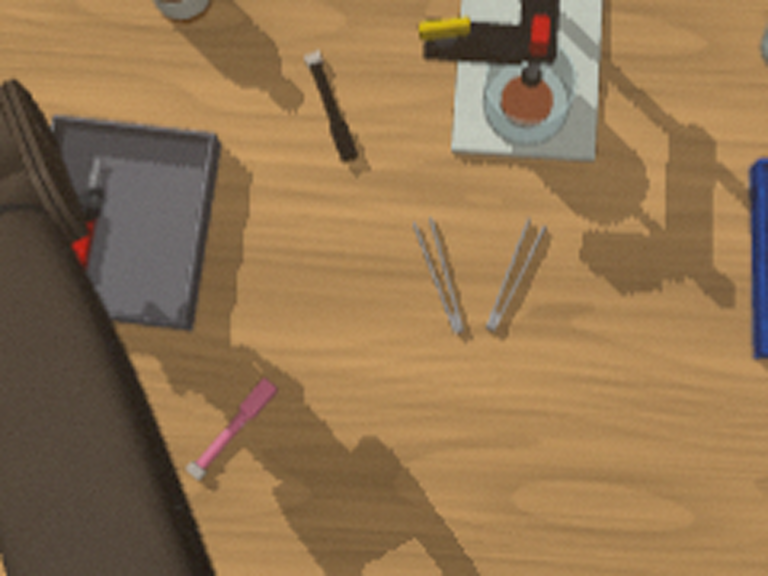

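```bash
python3 -m crank '[[0,-0.4,-4,0,0,0,-3],[0,-0.4,-4.8,0,0,0,-3],[0,-0.1,-4.8,0,0,0,-3],[0,0,-4.8,0,0,0,-3],[0,0.4,-4.8,0,0,0,-3]]';python3 go.py .435 .038 .12 111.5
```

```text
time: 22.4
eef_pos: [0.456, 0.1705, 0.1243]
tcp_rot: [-0.09, 0.996, -0.0, -0.002]
contact_force: [0.1, -0.4, -0.3]
opening: 0.499
t 22.4 world d cm [ -2.1  -13.25  -0.43] rot [  0.   -0.2 -11.2] need 2.8 open 0.499 F [ 0.1 -0.4 -0.3]
[1.48, -4.22, 0.15, 0.01, -0.07, -3.72]
[1.75, -4.12, 0.15, 0.01, -0.07, -3.72]
[2.01, -3.99, 0.15, 0.01, -0.07, -3.72]
```

```bash
python3 -m crank '[[0,1,-4,0,0,0,-3.8],[0,1.5,-4,1,0,0,-3.7],[0,1.8,-3.5,2,0,0,-3.7],[0,0,0,2,0,0,0],[0,0,0,0,0,0,0]]';python3 -m crank '[[0,0,0,0,0,0,0],[0,0,0,0,0,0,0]]';python3 go.py .431 .038 .019 111.5;python3 - <<'E'
from h import *
t=read_camera("side");save(t,"e1",(270,230,420,360),5)
E
```

```text
time: 22.9
eef_pos: [0.4395, 0.0493, 0.0722]
tcp_rot: [-0.184, 0.983, 0.001, -0.005]
contact_force: [-0.1, -0.3, -0.1]
opening: 0.502
time: 23.1
eef_pos: [0.4437, 0.0506, 0.0767]
tcp_rot: [-0.186, 0.983, -0.0, 0.0]
contact_force: [0.6, -0.1, -0.0]
opening: 0.498
t 23.1 world d cm [-1.27 -1.26 -5.77] rot [-0.   0.  -0.1] need 1.3 open 0.498 F [ 0.6 -0.1 -0. ]
[0.82, -0.36, 2.89, -0.0, 0.01, -0.03]
[0.82, -0.36, 2.89, -0.0, 0.01, -0.03]
```

View pics/e1.png

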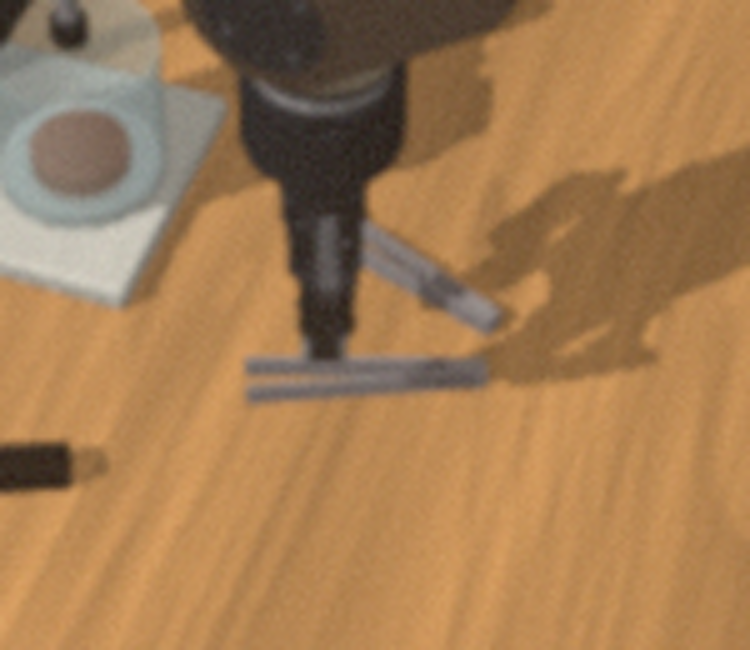

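```bash
python3 -m crank '[[0,1.6,-0.7,1,0,0,0],[0,0,0,2,0,0,0],[0,0,0,0,0,0,0],[0,0,0,0,0,0,0],[0,0,0,0,0,0,0]]';python3 go.py .430 .0375 .0195 111.5;python3 - <<'E'
from h import *
t=read_camera("side");save(t,"e2",(270,230,420,360),5)
E
```

```text
time: 23.65
eef_pos: [0.4321, 0.038, 0.0475]
tcp_rot: [-0.186, 0.983, -0.0, 0.001]
contact_force: [-0.4, 0.5, 0.4]
opening: 0.503
t 23.6 world d cm [-0.21 -0.05 -2.8 ] rot [-0.1  0.1 -0.1] need 0.6 open 0.503 F [-0.4  0.5  0.4]
[0.22, 0.04, 2.8, -0.06, 0.11, -0.07]
```

View pics/e2.png

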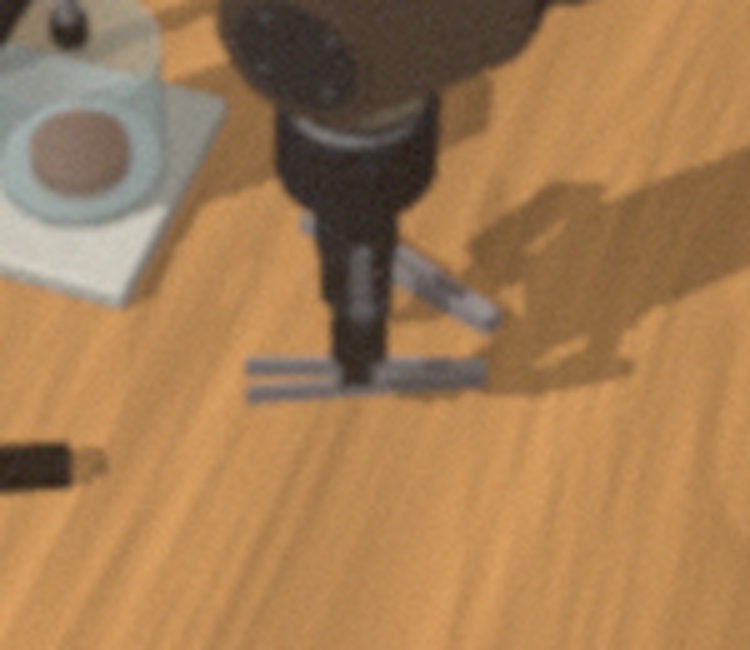

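```bash
python3 -m crank '[[0,0.1,0,1.4,0,0,0],[0,0,0,1.4,0,0,0],[0,0,0,0,0,0,0],[0,0,0,0,0,0,0]]';python3 -c "
from h import *;st()";python3 -m crank '[[1,0,0,0,0,0,0],[1,0,0,0,0,0,0],[1,0,0,0,0,0,0],[1,0,0,0,0,0,0],[1,0,0,0,0,0,0]]' 40;python3 -m crank '[[1,0,0,-3,0,0,0],[1,-1.5,0,-4,0,0,0],[1,-1.5,0,-3,0,0,0],[1,-1,0,0,0,0,0],[1,0,0,0,0,0,0]]'; python3 go.py .46 .35 .12 85;python3 - <<'E'
from h import *
t=read_camera("side");save(t,"e3",(250,230,420,360),4.5)
E
```

```text
time: 24.1
eef_pos: [0.4304, 0.0374, 0.0189]
tcp_rot: [-0.186, 0.983, -0.0, 0.0]
contact_force: [-0.5, -0.1, 0.4]
opening: 0.508
t 24.1 p [0.4304 0.0374 0.0189] yawY 111.4 op 0.508 F [-0.5 -0.1  0.4] q6 -2.09
time: 24.6
eef_pos: [0.4309, 0.0372, 0.0194]
tcp_rot: [-0.185, 0.983, -0.0, 0.001]
contact_force: [-1.1, 0.7, 5.8]
opening: 0.171
time: 25.1
eef_pos: [0.4684, 0.0521, 0.119]
tcp_rot: [-0.186, 0.983, -0.0, 0.001]
contact_force: [-1.3, 0.1, -1.1]
opening: 0.171
t 25.1 world d cm [-0.84 29.79  0.1 ] rot [-0.   0.1 26.4] need 6.2 open 0.171 F [-1.3  0.1 -1.1]
[-1.44, 4.01, -0.02, -0.0, 0.02, 3.77]
[-1.18, 4.09, -0.02, -0.0, 0.02, 3.77]
[-0.9, 4.16, -0.02, -0.0, 0.02, 3.77]
[-0.63, 4.21, -0.02, -0.0, 0.02, 3.77]
[-0.35, 4.24, -0.02, -0.0, 0.02, 3.77]
[-0.07, 4.26, -0.02, -0.0, 0.02, 3.77]
[0.21, 4.25, -0.02, -0.0, 0.02, 3.77]
```

View pics/e3.png

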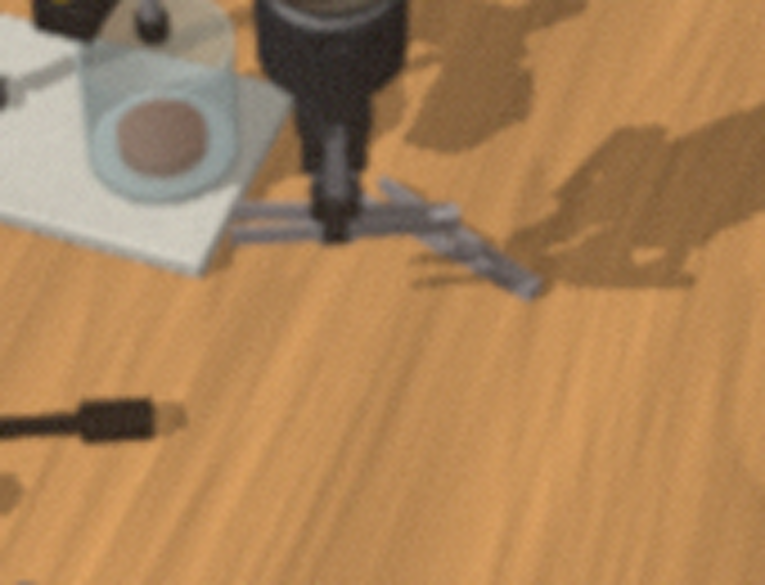

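```bash
python3 -m crank '[[1,-1.4,3,0,0,0,3.7],[1,-1.2,4.1,0,0,0,3.8],[1,-0.9,4.2,0,0,0,3.8],[1,-0.6,4.2,0,0,0,3.8],[1,-0.3,4.2,0,0,0,3.8]]';python3 -m crank '[[1,0,4.3,0,0,0,3.8],[1,0.2,4.2,0,0,0,3.7],[1,0,1.5,0,0,0,0],[1,0,0,0,0,0,0],[1,0,0,0,0,0,0]]';python3 -m crank '[[1,0,0,0,0,0,0],[1,0,0,0,0,0,0]]'; python3 go.py .464 .357 .026 85;python3 - <<'E'
from h import *
t=read_camera("side");save(t,"e4",(200,330,440,480),3.2)
E
```

```text
time: 25.65
eef_pos: [0.4616, 0.2558, 0.1156]
tcp_rot: [-0.02, 1.0, -0.001, -0.003]
contact_force: [0.9, -0.8, -0.4]
opening: 0.174
time: 26.15
eef_pos: [0.4614, 0.3536, 0.1165]
tcp_rot: [0.043, 0.999, -0.001, -0.002]
contact_force: [-0.0, -0.1, -0.5]
opening: 0.173
time: 26.35
eef_pos: [0.4624, 0.3535, 0.118]
tcp_rot: [0.045, 0.999, -0.0, -0.0]
contact_force: [-0.8, -0.2, -0.2]
opening: 0.173
t 26.4 world d cm [ 0.16  0.35 -9.2 ] rot [-0.  -0.  -0.1] need 1.9 open 0.173 F [-0.8 -0.2 -0.2]
[-0.06, 0.18, 4.6, -0.02, -0.02, -0.06]
[-0.06, 0.18, 4.6, -0.02, -0.02, -0.06]
```

View pics/e4.png

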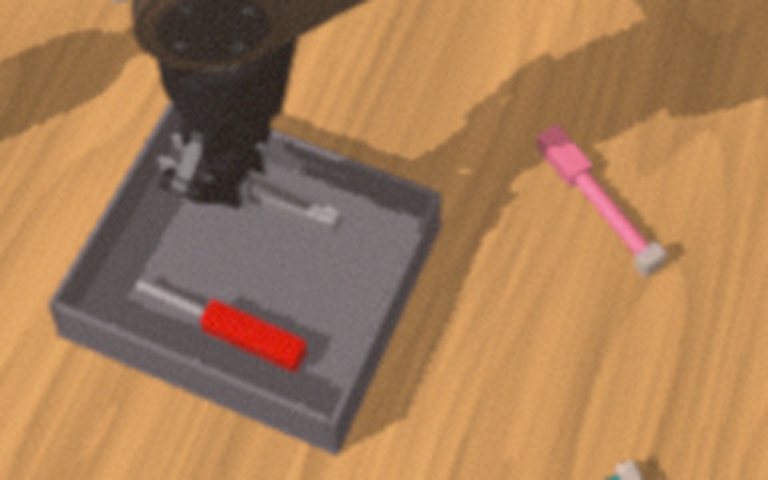

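```bash
python3 -m crank '[[1,0,0.2,2,0,0,0],[1,0,0,3,0,0,0],[1,0,0,2.8,0,0,0],[1,0,0,0.6,0,0,0],[1,0,0,0,0,0,0]]';python3 -m crank '[[1,0,0,0,0,0,0],[1,0,0,0,0,0,0]]';python3 go.py .464 0.357 .025 85
```

```text
time: 26.9
eef_pos: [0.462, 0.3561, 0.0334]
tcp_rot: [0.044, 0.999, -0.001, -0.001]
contact_force: [-0.9, -0.3, 0.5]
opening: 0.174
time: 27.1
eef_pos: [0.4639, 0.3576, 0.0364]
tcp_rot: [0.044, 0.999, 0.001, 0.002]
contact_force: [-0.5, -0.0, -1.3]
opening: 0.172
t 27.1 world d cm [ 0.01 -0.06 -1.14] rot [ 0.1  0.2 -0. ] need 0.2 open 0.172 F [-0.5 -0.  -1.3]
[-0.01, -0.06, 1.14, 0.11, 0.17, -0.03]
```

```bash
python3 -m crank '[[1,0,0,0.8,0,0,0],[1,0,0,0.2,0,0,0],[1,0,0,0,0,0,0],[1,0,0,0,0,0,0]]';python3 -c "
from h import *;st()";python3 -m crank '[[0.3,0,0,0,0,0,0],[0.3,0,0,0,0,0,0],[0.3,0,0,0,0,0,0],[0.3,0,0,0,0,0,0]]';python3 -m crank '[[0.3,0,0,-3,0,0,0],[0.3,0,0,-4,0,0,0],[0.3,0,0,-3,0,0,0],[0.3,0,0,0,0,0,0]]'; python3 - <<'E'
from h import *
s=read_camera("side");save(s,"e5",(200,230,440,480),3)
E
python3 go.py .455 -.03 .11 70
```

```text
time: 27.5
eef_pos: [0.4627, 0.357, 0.0245]
tcp_rot: [0.044, 0.999, 0.0, 0.0]
contact_force: [-0.5, -0.7, 1.1]
opening: 0.176
t 27.5 p [0.4627 0.357  0.0245] yawY 85.0 op 0.176 F [-0.5 -0.7  1.1] q6 -1.0
time: 27.9
eef_pos: [0.4625, 0.357, 0.0242]
tcp_rot: [0.044, 0.999, -0.0, -0.0]
contact_force: [-0.2, 0.5, -0.6]
opening: 0.346
time: 28.3
eef_pos: [0.4657, 0.3587, 0.1302]
tcp_rot: [0.044, 0.999, 0.003, 0.005]
contact_force: [1.4, 0.0, 1.1]
opening: 0.352
t 28.4 world d cm [ -0.93 -38.79  -1.74] rot [ 0.2  0.3 15. ] need 8.1 open 0.347 F [ 0.9 -0.8 -0.4]
[-0.27, -4.3, 0.18, 0.03, 0.03, 1.67]
[-0.4, -4.29, 0.18, 0.03, 0.03, 1.67]
[-0.52, -4.28, 0.18, 0.03, 0.03, 1.67]
[-0.65, -4.26, 0.19, 0.03, 0.03, 1.67]
[-0.77, -4.24, 0.19, 0.03, 0.03, 1.67]
[-0.89, -4.22, 0.19, 0.03, 0.03, 1.67]
[-1.02, -4.19, 0.19, 0.03, 0.03, 1.67]
[-1.14, -4.16, 0.19, 0.03, 0.03, 1.67]
[-1.26, -4.12, 0.19, 0.03, 0.03, 1.67]
```

View pics/e5.png

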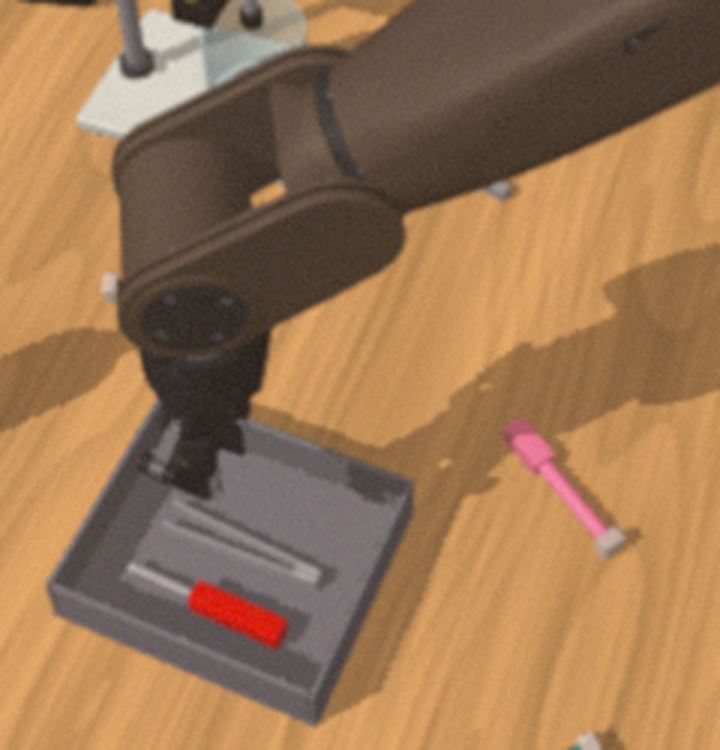

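```bash
python3 -m crank '[[0,-0.3,-4,0,0,0,1.7],[0,-0.4,-4.3,0,0,0,1.7],[0,-0.5,-4.3,0,0,0,1.7],[0,-0.6,-4.3,0,0,0,1.7],[0,-0.8,-4.3,0,0,0,1.7]]';python3 -m crank '[[0,-0.9,-4.3,0,0,0,1.7],[0,-1,-4.2,0,0,0,1.6],[0,-1,-4.2,1,0,0,1.6],[0,-0.9,-4,1,0,0,1.6],[0,0,0,0,0,0,0]]';python3 -m crank '[[0,0,0,0,0,0,0],[0,0,0,0,0,0,0]]';python3 go.py .434 -.042 .05 70;python3 - <<'E'
from h import *
t=read_camera("side");save(t,"f1",(270,230,420,360),5)
E
```

```text
time: 28.85
eef_pos: [0.4554, 0.1417, 0.1226]
tcp_rot: [0.118, 0.993, -0.0, -0.001]
contact_force: [-0.1, -0.8, 0.4]
opening: 0.501
time: 29.35
eef_pos: [0.4455, -0.0309, 0.1018]
tcp_rot: [0.177, 0.984, -0.0, -0.002]
contact_force: [-0.7, 0.6, -0.1]
opening: 0.501
time: 29.55
eef_pos: [0.4472, -0.0269, 0.1036]
tcp_rot: [0.174, 0.985, 0.0, -0.001]
contact_force: [0.8, -0.7, 0.0]
opening: 0.5
t 29.6 world d cm [-1.32 -1.51 -5.36] rot [ 0.  -0.1  0. ] need 1.2 open 0.5 F [ 0.8 -0.7  0. ]
[0.36, -0.94, 2.68, 0.01, -0.04, 0.01]
[0.36, -0.94, 2.68, 0.01, -0.04, 0.01]
```

View pics/f1.png

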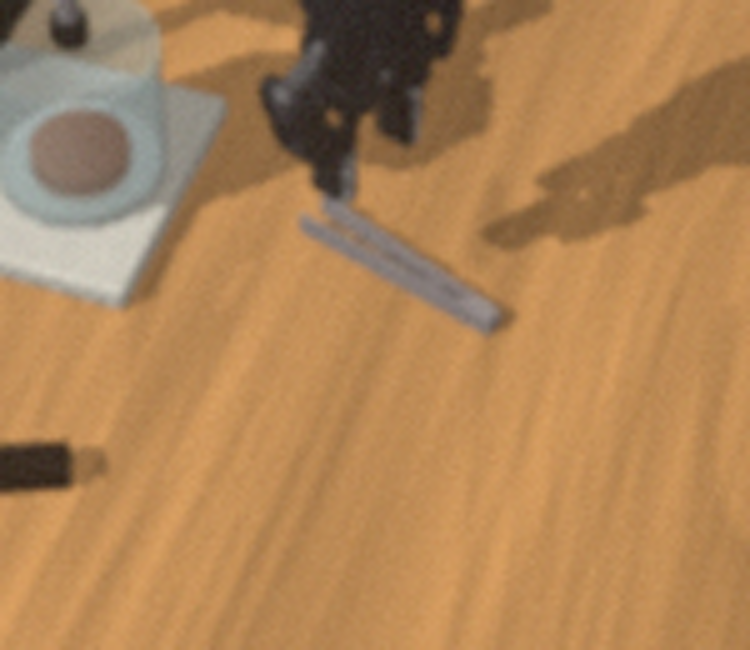

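```bash
python3 -m crank '[[0,0.8,-1.8,2.7,0,0,0],[0,0,0,2.7,0,0,0],[0,0,0,0,0,0,0],[0,0,0,0,0,0,0],[0,0,0,0,0,0,0]]';python3 go.py .434 -.042 .0195 70;python3 - <<'E'
from h import *
t=read_camera("side");save(t,"f2",(270,230,420,360),5)
E
```

```text
time: 30.1
eef_pos: [0.4353, -0.0415, 0.0518]
tcp_rot: [0.173, 0.985, -0.0, 0.001]
contact_force: [0.6, -0.4, -0.6]
opening: 0.497
t 30.1 world d cm [-0.13 -0.05 -3.23] rot [0.  0.2 0.1] need 0.7 open 0.497 F [ 0.6 -0.4 -0.6]
[0.12, -0.09, 3.23, 0.01, 0.16, 0.07]
```

View pics/f2.png

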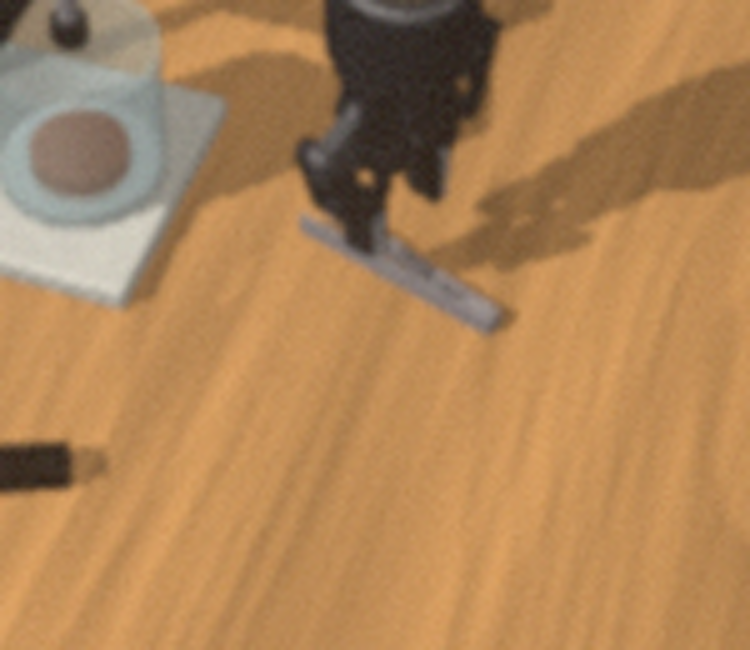

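```bash
python3 -m crank '[[0,0.1,0,1.6,0,0,0],[0,0,0,1.6,0,0,0],[0,0,0,0,0,0,0],[0,0,0,0,0,0,0]]';python3 -c "
from h import *;st()";python3 -m crank '[[1,0,0,0,0,0,0],[1,0,0,0,0,0,0],[1,0,0,0,0,0,0],[1,0,0,0,0,0,0],[1,0,0,0,0,0,0]]' 40;python3 -m crank '[[1,0,0,-3,0,0,0],[1,-1.5,0,-4,0,0,0],[1,-1.5,0,-3,0,0,0],[1,0,0,0,0,0,0],[1,0,0,0,0,0,0]]'; python3 go.py .46 .30 .12 85;python3 - <<'E'
from h import *
t=read_camera("side");save(t,"f3",(250,210,420,360),4)
E
```

```text
time: 30.55
eef_pos: [0.4337, -0.0415, 0.0192]
tcp_rot: [0.174, 0.985, -0.0, 0.001]
contact_force: [0.7, -0.2, -0.7]
opening: 0.499
t 30.55 p [ 0.4337 -0.0415  0.0192] yawY 70.0 op 0.499 F [ 0.7 -0.2 -0.7] q6 -1.55
time: 31.05
eef_pos: [0.4342, -0.0417, 0.0196]
tcp_rot: [0.174, 0.985, -0.0, 0.001]
contact_force: [-0.8, 0.6, 6.3]
opening: 0.171
time: 31.55
eef_pos: [0.4614, -0.0518, 0.1187]
tcp_rot: [0.174, 0.985, -0.0, 0.0]
contact_force: [0.3, -0.2, -0.7]
opening: 0.174
t 31.6 world d cm [-0.14 35.18  0.13] rot [ -0.    0.1 -15. ] need 7.3 open 0.174 F [ 0.3 -0.2 -0.7]
[1.52, 4.13, -0.02, -0.0, 0.01, -1.88]
[1.39, 4.17, -0.02, -0.0, 0.01, -1.88]
[1.25, 4.22, -0.02, -0.0, 0.01, -1.88]
[1.11, 4.26, -0.02, -0.0, 0.01, -1.88]
[0.97, 4.29, -0.02, -0.0, 0.01, -1.88]
[0.83, 4.32, -0.02, -0.0, 0.01, -1.88]
[0.69, 4.34, -0.02, -0.0, 0.01, -1.88]
[0.54, 4.36, -0.02, -0.0, 0.01, -1.88]
```

View pics/f3.png

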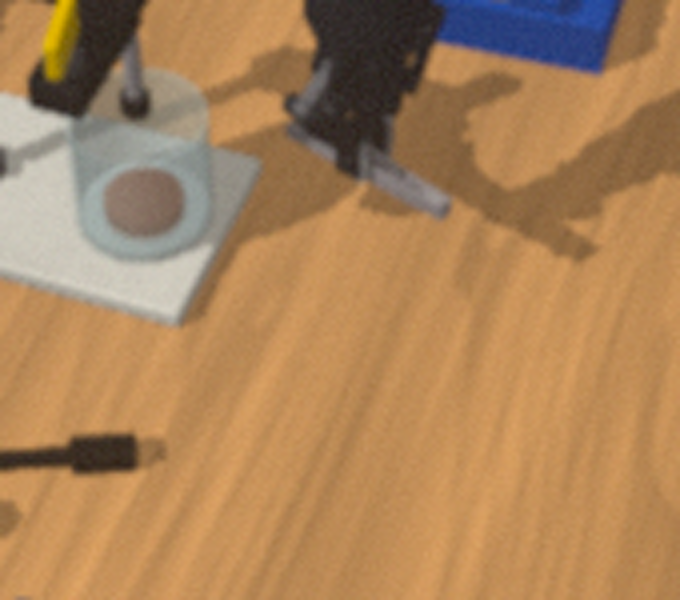

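```bash
python3 -m crank '[[1,1.3,3,0,0,0,-1.9],[1,1.4,4.1,0,0,0,-1.9],[1,1.2,4.2,0,0,0,-1.9],[1,1.1,4.2,0,0,0,-1.9],[1,1,4.3,0,0,0,-1.9]]';python3 -m crank '[[1,0.8,4.3,0,0,0,-1.9],[1,0.7,4.3,0,0,0,-1.8],[1,0.5,4.4,0,0,0,-1.8],[1,0.4,3.7,0,0,0,0],[1,0,0,0,0,0,0]]';python3 -m crank '[[1,0,0,0,0,0,0],[1,0,0,0,0,0,0]]'; python3 go.py .4585 .313 .026 85;python3 - <<'E'
from h import *
t=read_camera("side");save(t,"f4",(200,330,440,480),3.2)
E
```

```text
time: 32.1
eef_pos: [0.4557, 0.1568, 0.1159]
tcp_rot: [0.091, 0.996, -0.001, -0.002]
contact_force: [0.8, -0.5, -0.0]
opening: 0.172
time: 32.6
eef_pos: [0.4549, 0.3271, 0.1159]
tcp_rot: [0.041, 0.999, -0.0, -0.002]
contact_force: [-0.1, -0.5, 0.5]
opening: 0.169
time: 32.8
eef_pos: [0.456, 0.323, 0.1166]
tcp_rot: [0.044, 0.999, -0.001, -0.002]
contact_force: [0.0, 0.3, -1.5]
opening: 0.168
t 32.8 world d cm [ 0.25 -1.   -9.06] rot [-0.1 -0.2 -0. ] need 1.9 open 0.168 F [ 0.   0.3 -1.5]
[-0.18, -0.48, 4.53, -0.06, -0.09, -0.02]
[-0.18, -0.48, 4.53, -0.06, -0.09, -0.02]
```

View pics/f4.png

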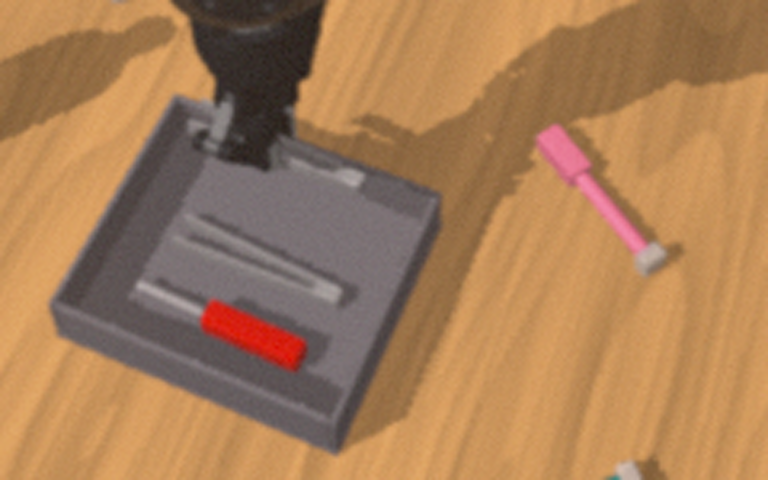

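```bash
python3 -m crank '[[1,-0.1,-0.8,2,0,0,0],[1,0,0,3,0,0,0],[1,0,0,2.5,0,0,0],[1,0,0,0.6,0,0,0],[1,0,0,0,0,0,0]]';python3 -m crank '[[1,0,0,0,0,0,0],[1,0,0,0,0,0,0]]';python3 go.py .4585 0.314 .025 85
```

```text
time: 33.35
eef_pos: [0.4568, 0.3149, 0.0363]
tcp_rot: [0.045, 0.999, -0.001, -0.001]
contact_force: [0.6, -0.2, 0.1]
opening: 0.167
time: 33.55
eef_pos: [0.4588, 0.3166, 0.0391]
tcp_rot: [0.044, 0.999, 0.001, 0.001]
contact_force: [-0.1, -0.8, 0.4]
opening: 0.171
t 33.5 world d cm [-0.03 -0.26 -1.41] rot [ 0.1  0.2 -0. ] need 0.3 open 0.171 F [-0.1 -0.8  0.4]
[0.01, -0.26, 1.41, 0.09, 0.16, -0.04]
```

```bash
python3 -m crank '[[1,0,-0.2,1,0,0,0],[1,0,0,0.3,0,0,0],[1,0,0,0,0,0,0],[1,0,0,0,0,0,0]]';python3 -c "
from h import *;st()";python3 -m crank '[[0.38,0,0,0,0,0,0],[0.38,0,0,0,0,0,0],[0.38,0,0,0,0,0,0],[0.38,0,0,0,0,0,0]]';python3 -m crank '[[0.38,0,0,-3,0,0,0],[0.38,0,0,-4,0,0,0],[0.38,0,0,-4,0,0,0],[0.38,0,0,-4,0,0,0],[0.38,0,0,-4,0,0,0]]';python3 -m crank '[[0,0,0,-4,0,0,0],[0,0,0,-4,0,0,0],[0,0,0,-4,0,0,0]]'; python3 - <<'E'
from h import *
s=read_camera("side");save(s,"f5",(200,230,440,480),3)
E
python3 go.py .614 .04 .34 13
```

```text
time: 33.95
eef_pos: [0.4574, 0.3142, 0.0246]
tcp_rot: [0.044, 0.999, -0.0, 0.0]
contact_force: [-1.0, -1.4, 3.5]
opening: 0.172
t 33.95 p [0.4574 0.3142 0.0246] yawY 85.0 op 0.172 F [-1.  -1.4  3.5] q6 -1.06
time: 34.35
eef_pos: [0.4572, 0.3142, 0.0241]
tcp_rot: [0.044, 0.999, -0.0, -0.0]
contact_force: [-0.1, 0.1, -1.0]
opening: 0.308
time: 34.85
eef_pos: [0.457, 0.3141, 0.2158]
tcp_rot: [0.044, 0.999, 0.0, -0.0]
contact_force: [0.2, 0.7, 0.9]
opening: 0.308
time: 35.15
eef_pos: [0.4569, 0.3141, 0.3359]
tcp_rot: [0.044, 0.999, 0.0, 0.0]
contact_force: [0.3, 0.3, 0.5]
opening: 0.504
t 35.2 world d cm [ 15.46 -27.53  -0.47] rot [ 0.8  0.4 72. ] need 8.5 open 0.499 F [0.4 0.6 6. ]
[-1.98, -2.9, 0.06, 0.08, 0.04, 8.0]
[-2.36, -2.59, 0.06, 0.08, 0.04, 8.0]
[-2.7, -2.24, 0.06, 0.08, 0.04, 8.0]
[-2.98, -1.84, 0.06, 0.08, 0.04, 8.0]
[-3.21, -1.41, 0.06, 0.08, 0.04, 8.0]
[-3.38, -0.95, 0.06, 0.08, 0.04, 8.0]
[-3.48, -0.47, 0.06, 0.08, 0.04, 8.0]
[-3.51, 0.02, 0.06, 0.08, 0.04, 8.0]
[-3.47, 0.51, 0.06, 0.08, 0.04, 8.0]
```

View pics/f5.png

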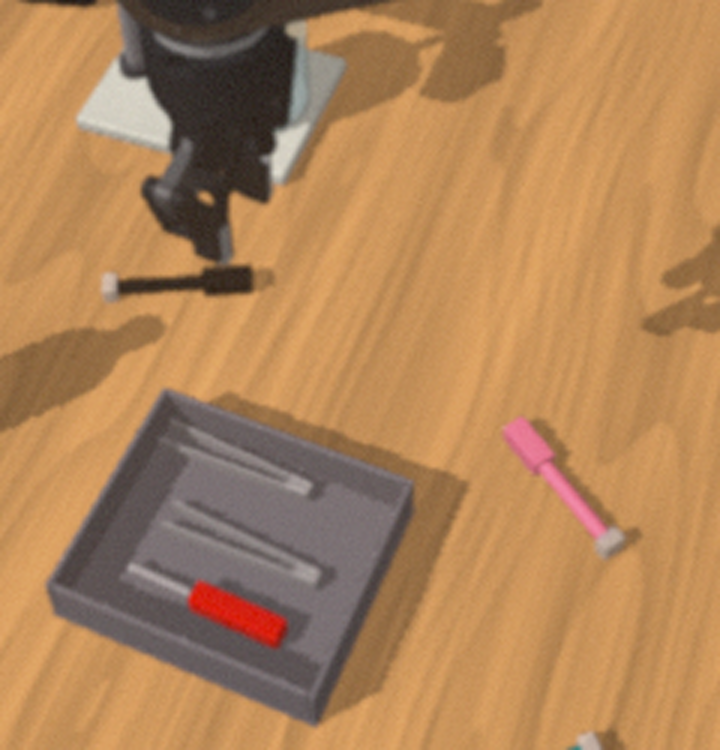

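```bash
python3 -m crank '[[0,-2,-2.9,0,0,0,8],[0,-2.4,-2.6,0,0,0,8],[0,-2.7,-2.2,0,0,0,8],[0,-3,-1.8,0,0,0,8],[0,-3.2,-1.4,0,0,0,8]]' 25;python3 -m crank '[[0,-3.4,-1,0,0,0,8],[0,-3.5,-0.5,0,0,0,8],[0,-3.5,0,0,0,0,8],[0,-3.4,0.5,0,0,0,8],[0,0,0,0,0,0,0]]';python3 -m crank '[[0,0,0,0,0,0,0],[0,0,0,0,0,0,0]]';python3 go.py .614 .0405 .30 13; python3 - <<'E'
from h import *
s=read_camera("side");save(s,"g1",(190,140,340,290),4)
t=read_camera("top");save(t,"g1t",(270,120,420,270),4)
E
```

```text
time: 35.7
eef_pos: [0.5446, 0.1607, 0.3339]
tcp_rot: [0.385, 0.923, 0.0, -0.0]
contact_force: [0.2, 0.3, 0.8]
opening: 0.497
time: 36.2
eef_pos: [0.6132, 0.0357, 0.3332]
tcp_rot: [0.625, 0.781, -0.001, 0.0]
contact_force: [0.0, 1.1, 0.8]
opening: 0.505
time: 36.4
eef_pos: [0.6115, 0.0401, 0.3341]
tcp_rot: [0.622, 0.783, 0.0, -0.0]
contact_force: [-0.6, 0.3, 0.8]
opening: 0.496
t 36.4 world d cm [ 0.25  0.04 -3.41] rot [-0.  -0.   0.1] need 0.7 open 0.496 F [-0.6  0.3  0.8]
[-0.01, 0.25, 3.41, -0.03, -0.03, 0.08]
```

View pics/g1.png

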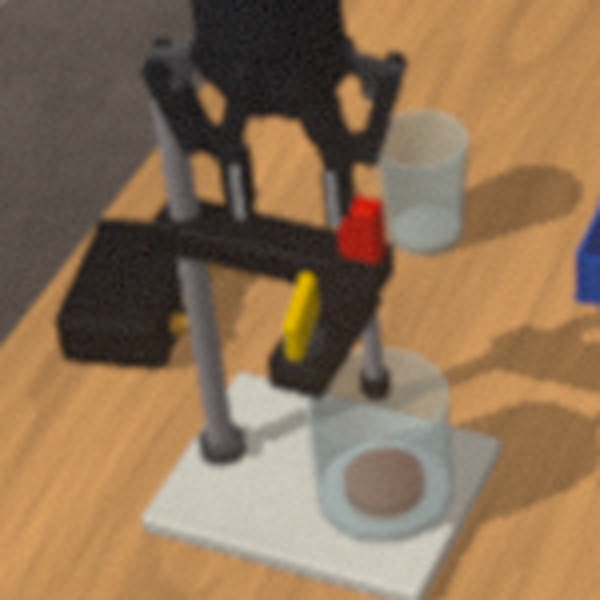

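View pics/g1t.png

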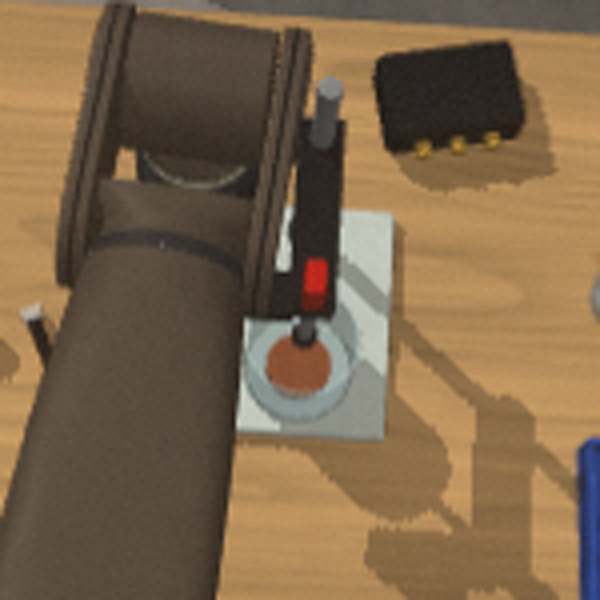

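```bash
python3 - <<'E'
from h import *
s=read_camera("side");t=read_camera("top")
for h in(.03,.1,.15,.2,.25,.3): print(h,proj(s,[.43,.19,h]).round(0), )
for h in(.33,.45,.5,.55,.6): print(h,((proj(t,[.612,.04,h])-[270,120])*4).round(0), ((proj(s,[.612,.04,h])-[190,140])*4).round(0))
st()
E
```

```text
0.03 [[319. 348.]]
0.1 [[319. 330.]]
0.15 [[318. 315.]]
0.2 [[318. 300.]]
0.25 [[317. 285.]]
0.3 [[317. 267.]]
0.33 [[197. 234.]] [[286. 196.]]
0.45 [[197. 167.]] [[264.   9.]]
0.5 [[197. 135.]] [[254. -78.]]
0.55 [[197. 100.]] [[ 243. -171.]]
0.6 [[197.  61.]] [[ 232. -270.]]
t 36.6 p [0.6116 0.0403 0.3346] yawY 13.1 op 0.502 F [-0.1  0.4  0.1] q6 -0.33
```

```bash
python3 -m crank '[[0,0,0.3,2,0,0,0],[0,0,0,2,0,0,0],[0,0,0,0.5,0,0,0],[0,0,0,0,0,0,0],[0,0,0,0,0,0,0]]';python3 go.py .614 .0405 .253 13; python3 - <<'E'
from h import *
s=read_camera("side");save(s,"g2",(220,150,320,250),6)
E
```

```text
time: 37.1
eef_pos: [0.6152, 0.0401, 0.2905]
tcp_rot: [0.622, 0.783, 0.0, 0.001]
contact_force: [-0.1, -0.5, 1.2]
opening: 0.495
t 37.1 world d cm [-0.12  0.04 -3.75] rot [0.1 0.  0. ] need 0.8 open 0.495 F [-0.1 -0.5  1.2]
[0.06, -0.12, 3.75, 0.09, 0.03, 0.01]
```

View pics/g2.png

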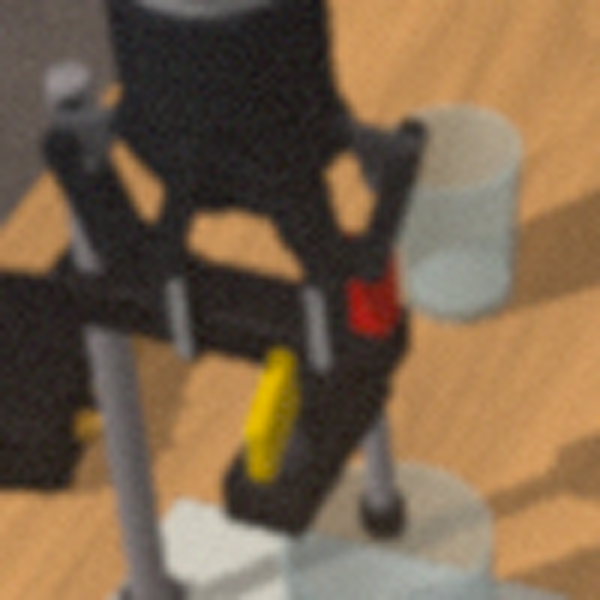

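```bash
python3 -m crank '[[0,0,0,1.3,0,0,0],[0,0,0,1.3,0,0,0],[0,0,0,1,0,0,0],[0,0,0,0,0,0,0],[0,0,0,0,0,0,0]]';python3 -m crank '[[0,0,0,0,0,0,0]]'; python3 go.py .614 .0405 .253 13; python3 - <<'E'
from h import *
s=read_camera("side");save(s,"g3",(220,150,320,250),6)
E
```

```text
time: 37.65
eef_pos: [0.6146, 0.0399, 0.2525]
tcp_rot: [0.623, 0.782, -0.0, -0.001]
contact_force: [1.6, 0.2, 0.1]
opening: 0.498
time: 37.75
eef_pos: [0.6152, 0.0398, 0.2538]
tcp_rot: [0.623, 0.782, 0.0, 0.0]
contact_force: [1.2, -0.2, -0.2]
opening: 0.503
t 37.8 world d cm [-0.12  0.07 -0.08] rot [ 0.  0. -0.] need 0.0 open 0.503 F [ 1.2 -0.2 -0.2]
[0.09, -0.1, 0.08, 0.05, 0.02, -0.02]
```

View pics/g3.png

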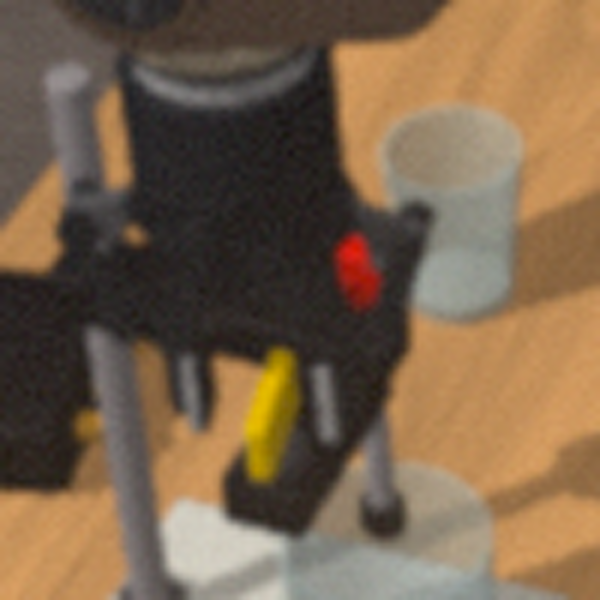

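```bash
python3 -m crank '[[1,0,0,0,0,0,0],[1,0,0,0,0,0,0],[1,0,0,0,0,0,0],[1,0,0,0,0,0,0],[1,0,0,0,0,0,0]]' 30;python3 -c "
from h import *;st();print(get_state()['wrist_torque'])"
```

```text
time: 38.3
eef_pos: [0.6129, 0.0393, 0.2538]
tcp_rot: [0.623, 0.782, -0.003, -0.002]
contact_force: [-7.3, -2.4, 4.1]
opening: 0.108
t 38.3 p [0.6129 0.0393 0.2538] yawY 13.0 op 0.108 F [-7.3 -2.4  4.1] q6 -0.33
[-0.27871804  1.19436308 -0.08183257]
```

```bash
python3 -m crank '[[1,0,-0.2,0,0,0,0],[1,0,0,0,0,0,0],[1,0,0,0,0,0,0]]';python3 -c "
from h import *;st();print(get_state()['wrist_torque'])"
```

```text
time: 38.6
eef_pos: [0.6126, 0.0392, 0.2538]
tcp_rot: [0.623, 0.782, -0.0, -0.0]
contact_force: [-5.2, -0.7, 2.6]
opening: 0.109
t 38.6 p [0.6126 0.0392 0.2538] yawY 13.0 op 0.109 F [-5.2 -0.7  2.6] q6 -0.33
[-0.17032522  0.64048399 -0.08170931]
```

```bash
python3 -m crank '[[1,0,-0.2,0,0,0,0],[1,0,0,0,0,0,0]]';python3 -m crank '[[1,0,0,0,0,0,-5],[1,0,0,0,0,0,-6],[1,0,0,0,0,0,-6],[1,0,0,0,0,0,-6],[1,0,0,0,0,0,0]]';python3 -c "
from h import *;st();print(get_state()['wrist_torque'])"
```

```text
time: 38.8
eef_pos: [0.6124, 0.0391, 0.2539]
tcp_rot: [0.623, 0.782, 0.002, 0.002]
contact_force: [4.1, 0.4, 0.8]
opening: 0.111
time: 39.3
eef_pos: [0.6136, 0.0397, 0.2539]
tcp_rot: [0.453, 0.891, 0.003, 0.003]
contact_force: [7.9, 2.7, -0.8]
opening: 0.111
t 39.3 p [0.6136 0.0397 0.2539] yawY 36.1 op 0.111 F [ 7.9  2.7 -0.8] q6 -0.73
[ 0.29455444 -1.22185605  0.15403371]
```

```bash
python3 -m crank '[[1,-0.1,0.2,0,0,0,0],[1,0,0,0,0,0,-6],[1,0,0,0,0,0,-6],[1,0,0,0,0,0,-6],[1,0,0,0,0,0,0]]';python3 -c "
from h import *;st();print(get_state()['wrist_torque'])"
```

```text
time: 39.8
eef_pos: [0.6146, 0.0405, 0.2539]
tcp_rot: [0.308, 0.951, 0.002, 0.002]
contact_force: [4.5, 3.1, 0.7]
opening: 0.11
t 39.8 p [0.6146 0.0405 0.2539] yawY 54.1 op 0.11 F [4.5 3.1 0.7] q6 -1.04
[ 0.47318305 -0.68332773  0.12583906]
```

```bash
python3 -m crank '[[1,0,0.1,0,0,0,-6],[1,0,0,0,0,0,-6],[1,0,0,0,0,0,-6],[1,0,0,0,0,0,-6],[1,0,0,0,0,0,0]]';python3 -c "
from h import *;st();print(get_state()['wrist_torque'])
s=read_camera('side');save(s,'g4',(220,150,320,250),6)"
```

```text
time: 40.3
eef_pos: [0.6152, 0.0418, 0.2539]
tcp_rot: [0.104, 0.995, 0.002, 0.002]
contact_force: [4.3, 4.7, 0.6]
opening: 0.111
t 40.3 p [0.6152 0.0418 0.2539] yawY 78.1 op 0.111 F [4.3 4.7 0.6] q6 -1.46
[ 0.69968767 -0.72064459  0.15028475]
```

View pics/g4.png

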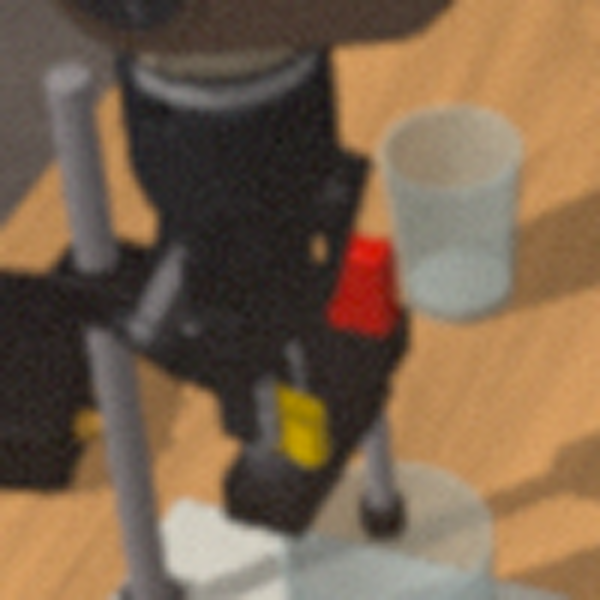

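```bash
python3 -m crank '[[1,0,0.1,0,0,0,-5],[1,0,0,0,0,0,-4],[1,0,0,0,0,0,-3],[1,0,0,0,0,0,0]]';python3 -c "
from h import *;st();print(get_state()['wrist_torque'])"; python3 -m crank '[[1,0,0,0,0,0,-3],[1,0,0,0,0,0,0]]';python3 -c "
from h import *;st();print(get_state()['wrist_torque'])"
```

```text
time: 40.75
eef_pos: [0.6152, 0.0426, 0.2539]
tcp_rot: [0.0, 1.0, 0.002, 0.002]
contact_force: [3.5, 3.4, 1.8]
opening: 0.11
t 40.75 p [0.6152 0.0426 0.2539] yawY 90.0 op 0.11 F [3.5 3.4 1.8] q6 -1.67
[ 0.60108987 -0.61924824 -0.16694968]
time: 40.95
eef_pos: [0.6152, 0.0426, 0.254]
tcp_rot: [-0.024, 1.0, 0.002, 0.002]
contact_force: [4.2, 3.5, 2.8]
opening: 0.111
t 40.95 p [0.6152 0.0426 0.254 ] yawY 92.8 op 0.111 F [4.2 3.5 2.8] q6 -1.72
[ 0.62346357 -0.57088467 -0.88564611]
```

```bash
python3 -m crank '[[1,0,0,0,0,0,1.5],[0.2,0,0,0,0,0,0],[0.2,0,0,0,0,0,0],[0.2,0,0,0,0,0,0],[0.2,0,0,0,0,0,0]]';python3 -c "
from h import *;st();print(get_state()['wrist_torque'])";python3 -m crank '[[0.2,0,0,-1,0,0,0],[0.2,0,0,-2,0,0,0],[0.2,0,0,-3,0,0,0],[0.2,0,0,0,0,0,0],[0.2,0,0,0,0,0,0]]'; python3 go.py .4 .1 .4 90 1; python3 - <<'E'
from h import *
s=read_camera("side");save(s,"g5",(220,150,320,250),6)
E
```

```text
time: 41.45
eef_pos: [0.6137, 0.0411, 0.2529]
tcp_rot: [-0.013, 1.0, -0.0, -0.001]
contact_force: [-0.0, 0.5, -0.4]
opening: 0.395
t 41.45 p [0.6137 0.0411 0.2529] yawY 91.5 op 0.395 F [-0.   0.5 -0.4] q6 -1.69
[ 0.04413302  0.01952865 -0.03252473]
time: 41.95
eef_pos: [0.6144, 0.0411, 0.315]
tcp_rot: [-0.013, 1.0, -0.0, 0.001]
contact_force: [0.0, -1.1, -0.4]
opening: 0.401
t 42.0 world d cm [-21.44   5.89   8.5 ] rot [-0.   0.2  1.5] need 5.0 open 0.401 F [ 0.  -1.1 -0.4]
[21.26, 6.44, -8.56, -0.02, 0.16, 1.48]
```

View pics/g5.png

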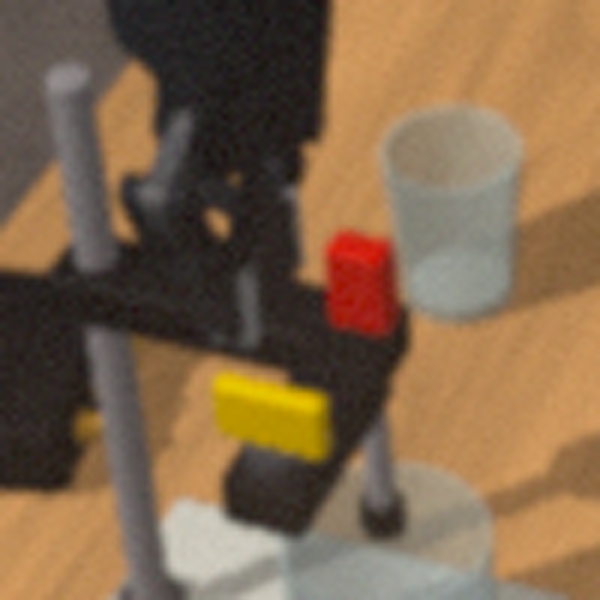

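```bash
python3 - <<'E'
from h import *
s=read_camera("side");t=read_camera("top")
print(tri(t,(344.8,211.1),s,(286.2,260.5)))
for h in(.03,.04,.05,.06): print(h,proj(t,[.614,-.0445,h]).round(1),proj(s,[.614,-.0445,h]).round(1))
save(s,"sp",(250,210,320,290),8)
E
python3 go.py .614 -.0445 .315 91.5 ;python3 go.py .614 -.0445 .295 91.5 1 
```

```text
(array([ 0.61122088, -0.04546864,  0.02096213]), np.float64(0.0013297431611045741))
0.03 [[344.7 209.7]] [[284.6 258.1]]
0.04 [[344.9 208.9]] [[284.4 255.5]]
0.05 [[345.1 208.1]] [[284.2 252.8]]
0.06 [[345.2 207.3]] [[283.9 250.1]]
t 42.1 world d cm [ 0.06 -8.57  0.31] rot [ 0.  -0.1 -0. ] need 1.8 open 0.4 F [0.5 0.7 0.2]
[0.08, -4.28, -0.16, 0.01, -0.07, -0.01]
[0.08, -4.28, -0.16, 0.01, -0.07, -0.01]
t 42.1 world d cm [ 0.06 -8.57 -1.69] rot [ 0.  -0.1 -0. ] need 1.8 open 0.4 F [0.5 0.7 0.2]
[0.15, -8.57, 1.68, 0.02, -0.15, -0.02]
```

View pics/sp.png

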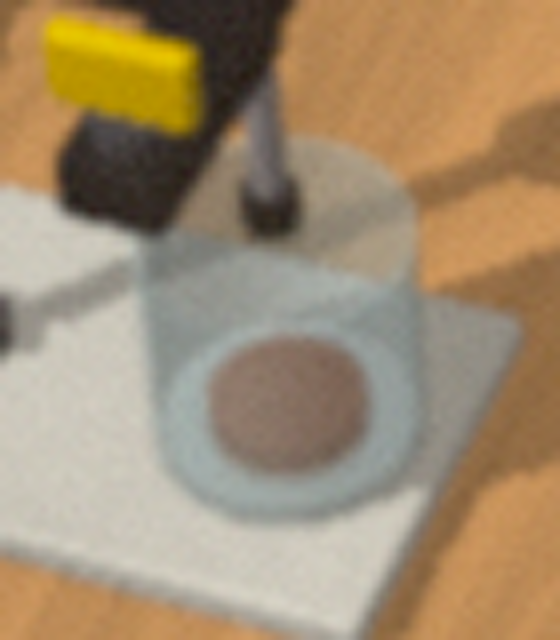

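```bash
python3 -m crank '[[1,0,-3,0,0,0,0],[1,0,-3,0,0,0,0],[1,0.1,-2.5,0,0,0,0],[1,0,0,0,0,0,0],[1,0,0,0,0,0,0]]' 30;python3 -m crank '[[1,0,0,1,0,0,0],[1,0,0,0.5,0,0,0],[1,0,0,0,0,0,0],[1,0,0,0,0,0,0]]'; python3 go.py .614 -.0445 .282 91.5 1; python3 - <<'E'
from h import *
s=read_camera("side");save(s,"p1",(220,150,320,250),6)
E
```

```text
time: 42.6
eef_pos: [0.6148, -0.0439, 0.3121]
tcp_rot: [-0.012, 1.0, 0.001, -0.001]
contact_force: [0.3, 0.7, -0.7]
opening: -0.004
time: 43.0
eef_pos: [0.615, -0.0432, 0.2978]
tcp_rot: [-0.013, 1.0, 0.0, -0.0]
contact_force: [0.9, -0.6, 0.2]
opening: -0.001
t 43.0 world d cm [-0.1  -0.13 -1.58] rot [ 0.  -0.1  0. ] need 0.3 open -0.001 F [ 0.9 -0.6  0.2]
[0.1, -0.13, 1.58, 0.02, -0.05, 0.03]
```

View pics/p1.png

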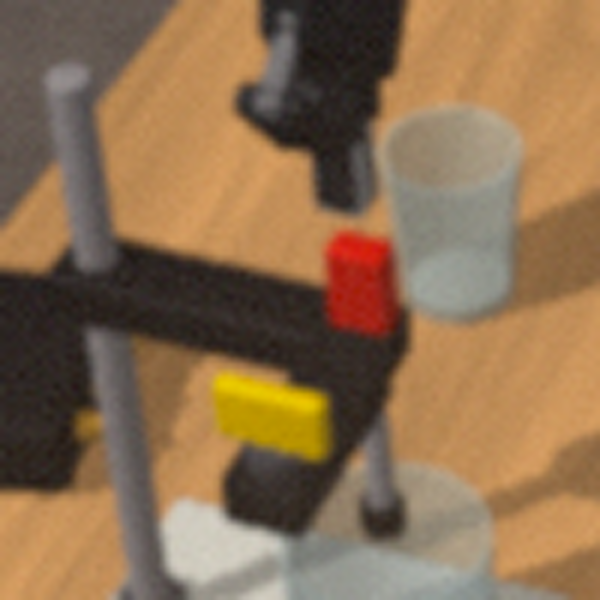

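Fingers sit above the red post. Lower slowly to contact.

```bash
python3 -m crank '[[1,0.1,-0.1,0.5,0,0,0],[1,0,0,0.4,0,0,0],[1,0,0,0.3,0,0,0],[1,0,0,0.2,0,0,0],[1,0,0,0.2,0,0,0]]'; python3 -m crank '[[1,0,0,0.2,0,0,0],[1,0,0,0.2,0,0,0],[1,0,0,0.2,0,0,0],[1,0,0,0.2,0,0,0],[1,0,0,0.2,0,0,0]]'; python3 -m crank '[[1,0,0,0.2,0,0,0],[1,0,0,0.2,0,0,0],[1,0,0,0.2,0,0,0],[1,0,0,0.2,0,0,0],[1,0,0,0.2,0,0,0]]'
```

```text
time: 43.55
eef_pos: [0.6142, -0.0449, 0.282]
tcp_rot: [-0.013, 1.0, 0.0, -0.0]
contact_force: [-0.1, -0.2, -0.5]
opening: -0.004
time: 44.05
eef_pos: [0.6143, -0.0449, 0.2727]
tcp_rot: [-0.013, 1.0, -0.0, 0.0]
contact_force: [-2.0, -1.7, 4.6]
opening: -0.0
time: 44.55
eef_pos: [0.6143, -0.0449, 0.2621]
tcp_rot: [-0.013, 1.0, -0.0, 0.0]
contact_force: [-1.6, 0.2, 4.3]
opening: 0.002
```

```bash
python3 -m crank '[[1,0,0,0.3,0,0,0],[1,0,0,0.3,0,0,0],[1,0,0,0.3,0,0,0],[1,0,0,0.3,0,0,0],[1,0,0,0.2,0,0,0]]'; python3 -m crank '[[1,0,0,0.2,0,0,0],[1,0,0,0.2,0,0,0],[1,0,0,0.2,0,0,0],[1,0,0,0.2,0,0,0],[1,0,0,0.2,0,0,0]]'; python3 -m crank '[[1,0,0,0.1,0,0,0],[1,0,0,0.1,0,0,0],[1,0,0,0.1,0,0,0],[1,0,0,0,0,0,0],[1,0,0,0,0,0,0]]';python3 - <<'E'
from h import *
s=read_camera("side");save(s,"p2",(220,150,320,290),4.2);st()
E
```

```text
time: 45.05
eef_pos: [0.6143, -0.0449, 0.2479]
tcp_rot: [-0.013, 1.0, -0.0, 0.0]
contact_force: [-0.5, -0.1, 4.3]
opening: 0.003
time: 45.55
eef_pos: [0.6143, -0.0449, 0.2382]
tcp_rot: [-0.013, 1.0, -0.0, 0.0]
contact_force: [-1.3, -1.0, 4.1]
opening: -0.004
time: 46.05
eef_pos: [0.6142, -0.0449, 0.2351]
tcp_rot: [-0.013, 1.0, -0.0, 0.0]
contact_force: [-0.6, -0.0, 2.6]
opening: 0.0
t 46.1 p [ 0.6142 -0.0449  0.2351] yawY 91.5 op -0.002 F [-0.5 -0.3  3.1] q6 -1.83
```

View pics/p2.png

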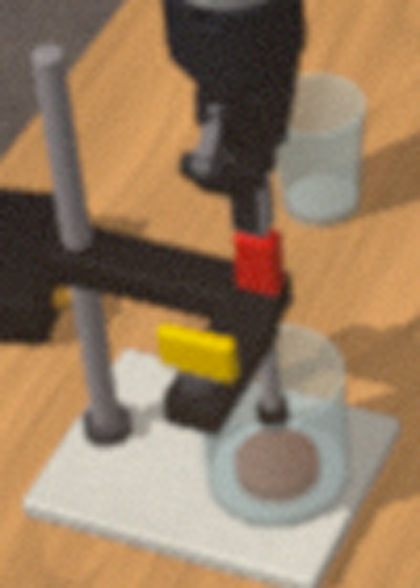

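```bash
for i in 1 2 3; do python3 -m crank '[[1,0,0,0.05,0,0,0],[1,0,0,0.05,0,0,0],[1,0,0,0.05,0,0,0],[1,0,0,0.05,0,0,0]]' | grep -E "eef|force"; done
```

```text
eef_pos: [0.6142, -0.0449, 0.2334]
contact_force: [-1.7, -0.9, 4.3]
eef_pos: [0.6142, -0.0449, 0.2313]
contact_force: [-1.1, -0.9, 4.7]
eef_pos: [0.6142, -0.0449, 0.2293]
contact_force: [-0.3, 0.0, 3.7]
```

```bash
python3 -m crank '[[1,0,0,0.06,0,0,0],[1,0,0,0.06,0,0,0],[1,0,0,0.06,0,0,0],[1,0,0,0.06,0,0,0],[1,0,0,0.06,0,0,0]]' | grep -E "eef|force"; python3 -m crank '[[1,0,0,0.06,0,0,0],[1,0,0,0.06,0,0,0],[1,0,0,0.06,0,0,0],[1,0,0,0.06,0,0,0],[1,0,0,0.06,0,0,0]]' | grep -E "eef|force"
```

```text
eef_pos: [0.6143, -0.0449, 0.2263]
contact_force: [-0.6, -0.9, 4.1]
eef_pos: [0.6142, -0.0449, 0.2233]
contact_force: [-1.3, -0.5, 4.0]
```

```bash
python3 -m crank '[[1,0,0,0.06,0,0,0],[1,0,0,0.06,0,0,0],[1,0,0,0.06,0,0,0],[1,0,0,0.06,0,0,0],[1,0,0,0.06,0,0,0]]' | grep -E "eef|force"; python3 - <<'E'
from h import *
s=read_camera("side");save(s,"p3",(250,200,320,290),6);st()
E
```

```text
eef_pos: [0.6142, -0.0449, 0.2203]
contact_force: [0.1, -0.5, 3.8]
t 48.85 p [ 0.6142 -0.0449  0.2202] yawY 91.5 op 0.0 F [ 0.3 -1.2  5.1] q6 -1.83
```

View pics/p3.png

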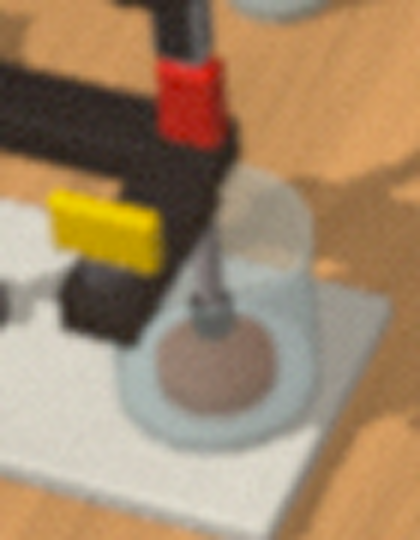

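```bash
python3 -m crank '[[1,0,0,0.08,0,0,0],[1,0,0,0.08,0,0,0],[1,0,0,0.08,0,0,0],[1,0,0,0.08,0,0,0],[1,0,0,0.08,0,0,0]]' | grep -E "eef|force"
```

```text
eef_pos: [0.6142, -0.0449, 0.2163]
contact_force: [-0.1, -1.1, 4.3]
```

```bash
python3 -m crank '[[1,0,0,0.06,0,0,0],[1,0,0,0.06,0,0,0],[1,0,0,0.06,0,0,0],[1,0,0,0.06,0,0,0],[1,0,0,0.06,0,0,0]]' | grep -E "eef|force"
```

```text
eef_pos: [0.6142, -0.0449, 0.2133]
contact_force: [0.3, -1.5, 4.0]
```

```bash
python3 -m crank '[[1,0,0,0.06,0,0,0],[1,0,0,0.06,0,0,0],[1,0,0,0.06,0,0,0],[1,0,0,0.06,0,0,0]]' | grep -E "eef|force"; python3 - <<'E'
from h import *
s=read_camera("side");save(s,"p4",(250,200,320,290),6);st()
E
```

```text
eef_pos: [0.6142, -0.0449, 0.2109]
contact_force: [0.8, -1.6, 3.9]
t 50.3 p [ 0.6142 -0.0449  0.2108] yawY 91.5 op -0.0 F [ 0.2 -1.2  4.1] q6 -1.83
```

View pics/p4.png

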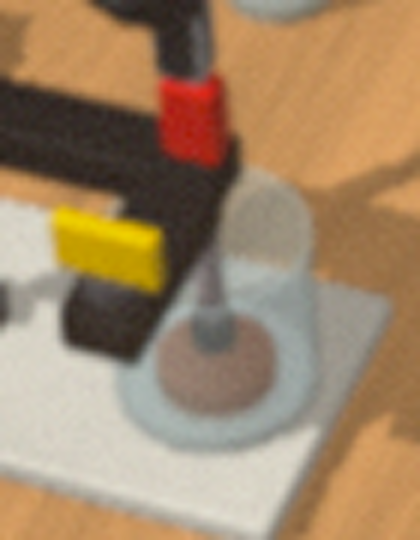

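```bash
python3 -m crank '[[1,0,0,0.05,0,0,0],[1,0,0,0.05,0,0,0],[1,0,0,0.05,0,0,0],[1,0,0,0.05,0,0,0]]' | grep -E "eef|force"
```

```text
eef_pos: [0.6142, -0.0449, 0.2089]
contact_force: [-0.3, -1.6, 3.5]
```

```bash
python3 -m crank '[[1,0,0,0.05,0,0,0],[1,0,0,0.05,0,0,0],[1,0,0,0.05,0,0,0],[1,0,0,0.05,0,0,0]]' | grep -E "eef|force"
```

```text
eef_pos: [0.6142, -0.0449, 0.2069]
contact_force: [0.1, -1.5, 4.2]
```

```bash
python3 -m crank '[[1,0,0,0.05,0,0,0],[1,0,0,0.05,0,0,0],[1,0,0,0.05,0,0,0],[1,0,0,0.05,0,0,0]]' | grep -E "eef|force"
```

```text
eef_pos: [0.6142, -0.0449, 0.2049]
contact_force: [0.3, -1.1, 4.6]
```

```bash
python3 -m crank '[[1,0,0,0.04,0,0,0],[1,0,0,0.04,0,0,0],[1,0,0,0.04,0,0,0]]' | grep -E "eef|force"
```

```text
eef_pos: [0.6142, -0.0449, 0.2037]
contact_force: [0.6, -1.6, 5.0]
```

```bash
python3 -m crank '[[1,0,0,0.04,0,0,0],[1,0,0,0.04,0,0,0],[1,0,0,0.04,0,0,0]]' | grep -E "eef|force"
```

```text
eef_pos: [0.6142, -0.0449, 0.2034]
contact_force: [-1.3, -0.6, 8.4]
```

```bash
python3 -m crank '[[1,0,0,0.04,0,0,0],[1,0,0,0.04,0,0,0],[1,0,0,0.04,0,0,0]]' | grep -E "eef|force"
```

```text
eef_pos: [0.6143, -0.0449, 0.2035]
contact_force: [-3.3, -0.7, 11.4]
```

```bash
python3 -c "
from h import *
s=read_camera('side');save(s,'p5',(250,200,320,290),6);st()"
```

```text
t 52.45 p [ 0.6143 -0.0449  0.2034] yawY 91.5 op -0.001 F [-3.6  0.  10.7] q6 -1.83
```

View pics/p5.png

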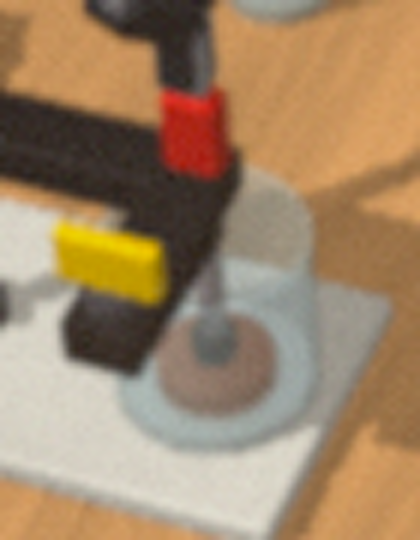

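```bash
python3 -m crank '[[1,0,0,-0.1,0,0,0],[1,0,0,-0.3,0,0,0],[1,0,0,-2,0,0,0],[1,0,0,-4,0,0,0],[1,0,0,-4,0,0,0]]' | grep -E "eef|force";python3 -m crank '[[1,0,4,0,0,0,0],[1,0,4.5,0,0,0,0],[0,0,0,0,0,0,0],[0,0,0,0,0,0,0],[0,0,0,0,0,0,0]]' | grep -E "eef|force"; python3 - <<'E'
from h import *
from stand import *
s=read_camera("side");save(s,"p6",(220,150,320,290),4.2);st()
a,sa=blob(s,red,(220,150,320,290));print("red",a,sa)
b,sb=blob(s,yel,(220,150,320,290));print("yel",b,sb)
for z in(.16,.165,.17,.175,.18):print("post c",z,feats(s,cuboid((.6143,-.0445),0,.026,.016,z-.02,z+.02))[0],"wing",feats(s,cuboid((.6143,.041),0,.046,.010,z-.016,z+.012))[0])
E
```

```text
eef_pos: [0.6128, -0.0441, 0.3032]
contact_force: [0.3, 0.1, 0.1]
eef_pos: [0.6115, 0.0397, 0.3039]
contact_force: [-0.1, 0.4, 0.7]
t 53.5 p [0.6117 0.0394 0.3042] yawY 91.4 op 0.501 F [ 0.3 -0.4  0.2] q6 -1.7
red [281.89473684 221.15789474] [276 214  12  16 152]
yel [268.27647059 243.34705882] [259 237  18  14 170]
post c 0.16 [281.23617869 221.76806897] wing [267.24682361 245.45584516]
post c 0.165 [281.10111537 220.27598838] wing [267.06727936 243.96449287]
post c 0.17 [280.96535892 218.77604703] wing [266.8867705  242.46491406]
post c 0.175 [280.82890306 217.26818681] wing [266.70529196 240.95703335]
post c 0.18 [280.69174366 215.75234615] wing [266.52283538 239.44078535]
```

View pics/p6.png

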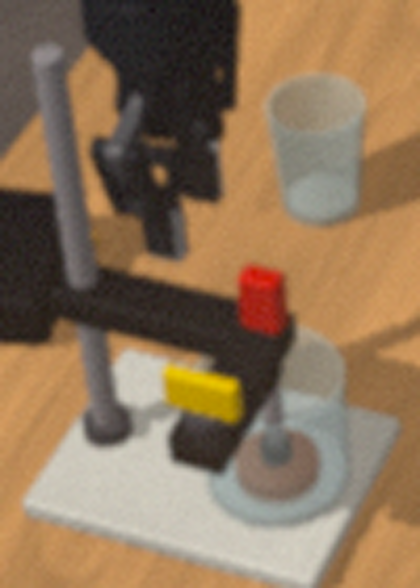

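```bash
python3 go.py .6145 .043 .176 91 1; python3 -m crank '[[0,-0.3,0.4,2,0,0,0.3],[0,0,0,3,0,0,0],[0,0,0,3,0,0,0],[0,0,0,2,0,0,0],[0,0,0,0,0,0,0]]'|grep eef;python3 -m crank '[[0,0,0,0,0,0,0],[0,0,0,0,0,0,0],[0,0,0,0,0,0,0]]'; python3 go.py .6145 .043 .176 91 1; python3 - <<'E'
from h import *
s=read_camera("side");save(s,"p7",(220,170,320,270),6)
E
```

```text
t 53.5 world d cm [  0.28   0.36 -12.82] rot [ 0.  -0.1  0.4] need 2.7 open 0.501 F [ 0.3 -0.4  0.2]
[-0.31, 0.36, 12.82, 0.01, -0.11, 0.43]
eef_pos: [0.6125, 0.0431, 0.2006]
time: 54.3
eef_pos: [0.6159, 0.0438, 0.2074]
tcp_rot: [-0.01, 1.0, -0.0, 0.002]
contact_force: [-0.7, -0.6, -0.2]
opening: 0.505
t 54.3 world d cm [-0.14 -0.08 -3.14] rot [-0.   0.2  0.2] need 0.7 open 0.505 F [-0.7 -0.6 -0.2]
[0.15, -0.08, 3.14, -0.02, 0.19, 0.16]
```

View pics/p7.png

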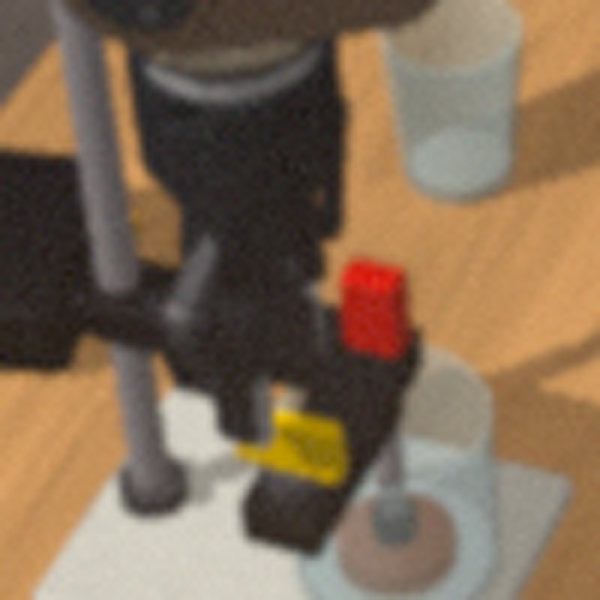

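```bash
python3 -m crank '[[0,0.1,-0.1,1,0,0,0],[0,0,0,1,0,0,0],[0,0,0,0.5,0,0,0],[0,0,0,0.2,0,0,0],[0,0,0,0,0,0,0]]'|grep -E "eef|force";python3 -m crank '[[0,0,0,0,0,0,0],[0,0,0,0,0,0,0]]'|grep -E "eef|force"; python3 go.py .6145 .043 .176 91 1; python3 - <<'E'
from h import *
s=read_camera("side");save(s,"p8",(220,170,320,270),6)
E
```

```text
eef_pos: [0.6136, 0.0432, 0.1775]
contact_force: [0.1, 0.3, 0.2]
eef_pos: [0.6142, 0.0432, 0.1788]
contact_force: [0.6, 0.4, 0.0]
t 55.0 world d cm [ 0.03 -0.02 -0.28] rot [-0.   0.   0.2] need 0.1 open 0.499 F [0.6 0.4 0. ]
[-0.03, -0.02, 0.28, -0.01, 0.05, 0.18]
```

View pics/p8.png

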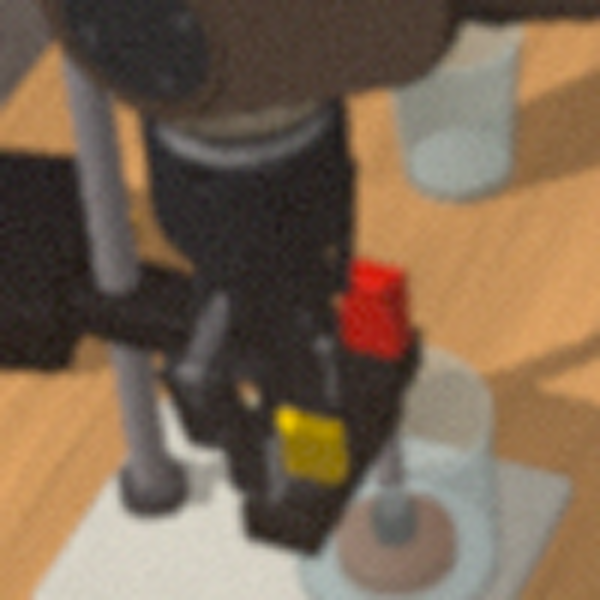

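```bash
python3 -m crank '[[0,0,0,0,0,0,0],[0,0,0,0,0,0,0]]'|grep -E "eef|force";python3 -m crank '[[1,0,0,0,0,0,0],[1,0,0,0,0,0,0],[1,0,0,0,0,0,0],[1,0,0,0,0,0,0],[1,0,0,0,0,0,0]]' 25;python3 -c "
from h import *;st();print(get_state()['wrist_torque'])"
```

```text
eef_pos: [0.614, 0.0432, 0.1786]
contact_force: [-0.0, 0.8, -0.5]
time: 55.8
eef_pos: [0.6139, 0.0428, 0.1785]
tcp_rot: [-0.01, 1.0, -0.0, -0.0]
contact_force: [-0.3, -1.9, 0.9]
opening: 0.113
t 55.8 p [0.6139 0.0428 0.1785] yawY 91.1 op 0.113 F [-0.3 -1.9  0.9] q6 -1.69
[-0.26643616  0.13488837 -0.36714935]
```

```bash
python3 -m crank '[[1,0,0,0.1,0,0,0],[1,0,0,0,0,0,4],[1,0,0,0,0,0,5],[1,0,0,0,0,0,5],[1,0,0,0,0,0,5]]'|grep -E "eef|force";python3 -m crank '[[1,0,0,0,0,0,0]]';python3 -c "
from h import *;st();print(get_state()['wrist_torque'])"
```

```text
eef_pos: [0.614, 0.0423, 0.1784]
contact_force: [-3.1, -4.1, 3.6]
time: 56.4
eef_pos: [0.614, 0.0423, 0.1784]
tcp_rot: [0.154, 0.988, -0.001, 0.0]
contact_force: [-2.9, -4.6, 4.6]
opening: 0.104
t 56.4 p [0.614  0.0423 0.1784] yawY 72.3 op 0.104 F [-2.9 -4.6  4.6] q6 -1.36
[-0.69766578  0.56452779 -0.12209733]
```

```bash
python3 -m crank '[[1,0,-0.1,0,0,0,5],[1,0,0,0,0,0,5],[1,0,0,0,0,0,5],[1,0,0,0,0,0,5],[1,0,0,0,0,0,0]]';python3 -c "
from h import *;st();print(get_state()['wrist_torque'])"
```

```text
time: 56.9
eef_pos: [0.6136, 0.0416, 0.1784]
tcp_rot: [0.323, 0.946, -0.001, 0.0]
contact_force: [-2.9, -3.1, 5.5]
opening: 0.109
t 56.9 p [0.6136 0.0416 0.1784] yawY 52.3 op 0.109 F [-2.9 -3.1  5.5] q6 -1.01
[-0.56487887  0.59461824 -0.13456773]
```

```bash
python3 -m crank '[[1,0,-0.1,0,0,0,5],[1,0,0,0,0,0,5],[1,0,0,0,0,0,5],[1,0,0,0,0,0,5],[1,0,0,0,0,0,0]]';python3 -m crank '[[1,0,-0.1,0,0,0,5],[1,0,0,0,0,0,5],[1,0,0,0,0,0,3],[1,0,0,0,0,0,0]]';python3 -c "
from h import *;st();print(get_state()['wrist_torque'])"
```

```text
time: 57.4
eef_pos: [0.613, 0.041, 0.1784]
tcp_rot: [0.483, 0.876, -0.001, 0.0]
contact_force: [-3.4, -3.0, 5.5]
opening: 0.108
time: 57.8
eef_pos: [0.6126, 0.0408, 0.1784]
tcp_rot: [0.578, 0.816, 0.0, 0.001]
contact_force: [-2.8, -2.4, 5.8]
opening: 0.108
t 57.8 p [0.6126 0.0408 0.1784] yawY 19.3 op 0.108 F [-2.8 -2.4  5.8] q6 -0.44
[-0.3502634   0.40295829 -0.03637028]
```

```bash
python3 -m crank '[[1,0,0,0,0,0,4],[1,0,0,0,0,0,4],[1,0,0,0,0,0,0],[1,0,0,0,0,0,0]]';python3 -c "
from h import *;st();print(get_state()['wrist_torque'])";python3 -m crank '[[1,0,0,0,0,0,3],[1,0,0,0,0,0,0],[1,0,0,0,0,0,0]]';python3 -c "
from h import *;st();print(get_state()['wrist_torque'])"
```

```text
time: 58.2
eef_pos: [0.6122, 0.0407, 0.1784]
tcp_rot: [0.634, 0.773, -0.0, 0.0]
contact_force: [-2.5, -1.8, 6.2]
opening: 0.115
t 58.2 p [0.6122 0.0407 0.1784] yawY 11.3 op 0.115 F [-2.5 -1.8  6.2] q6 -0.3
[-0.42947964  0.53658272 -0.04881431]
time: 58.5
eef_pos: [0.6122, 0.0406, 0.1783]
tcp_rot: [0.653, 0.757, -0.001, 0.0]
contact_force: [-3.2, -2.5, 5.8]
opening: 0.113
t 58.5 p [0.6122 0.0406 0.1783] yawY 8.5 op 0.113 F [-3.2 -2.5  5.8] q6 -0.25
[-0.37174396  0.56676095  0.37630537]
```

```bash
python3 -m crank '[[1,0,0,0,0,0,3],[1,0,0,0,0,0,0],[1,0,0,0,0,0,0]]';python3 -c "
from h import *;st();print(get_state()['wrist_torque'])"
```

```text
time: 58.8
eef_pos: [0.6122, 0.0407, 0.1784]
tcp_rot: [0.671, 0.741, -0.001, 0.001]
contact_force: [-4.6, -3.1, 6.2]
opening: 0.111
t 58.8 p [0.6122 0.0407 0.1784] yawY 5.6 op 0.111 F [-4.6 -3.1  6.2] q6 -0.2
[-0.35024114  0.54236423  0.93374766]
```

```bash
python3 -m crank '[[1,0,0,-0.1,0,0,0],[1,0,0,0,0,0,-2],[0.2,0,0,0,0,0,0],[0.2,0,0,0,0,0,0],[0.2,0,0,0,0,0,0]]';python3 -m crank '[[0.2,0,0,0,0,0,0],[0.2,0,0,-1,0,0,0],[0.2,0,0,-2,0,0,0],[0.2,0,0,-4,0,0,0],[0.2,0,0,-4,0,0,0]]'|grep eef;python3 -m crank '[[0.2,0,0,-4,0,0,0],[0.2,0,0,-4,0,0,0],[0.2,-4,0,0,0,0,0],[0.2,-4,0,0,0,0,0],[0.2,-4,0,0,0,0,0]]'|grep eef;python3 - <<'E'
from h import *
s=read_camera("side");save(s,"q1",(190,120,430,300),3.2);st()
from stand import *
print(blob(s,red,(220,150,320,290)),blob(s,yel,(220,150,320,290)))
E
```

```text
time: 59.3
eef_pos: [0.612, 0.0413, 0.1777]
tcp_rot: [0.662, 0.75, 0.0, -0.0]
contact_force: [-0.7, -0.5, -0.4]
opening: 0.397
eef_pos: [0.6117, 0.041, 0.2894]
eef_pos: [0.6273, -0.079, 0.3701]
t 60.35 p [ 0.6276 -0.0853  0.3691] yawY 6.9 op 0.395 F [ 0.4 -2.6 -0.5] q6 -0.41
(array([281.88157895, 221.23026316]), array([276, 214,  12,  16, 152], dtype=int32)) (array([267.25263158, 243.04210526]), array([264, 233,   8,  21,  95], dtype=int32))
```

View pics/q1.png

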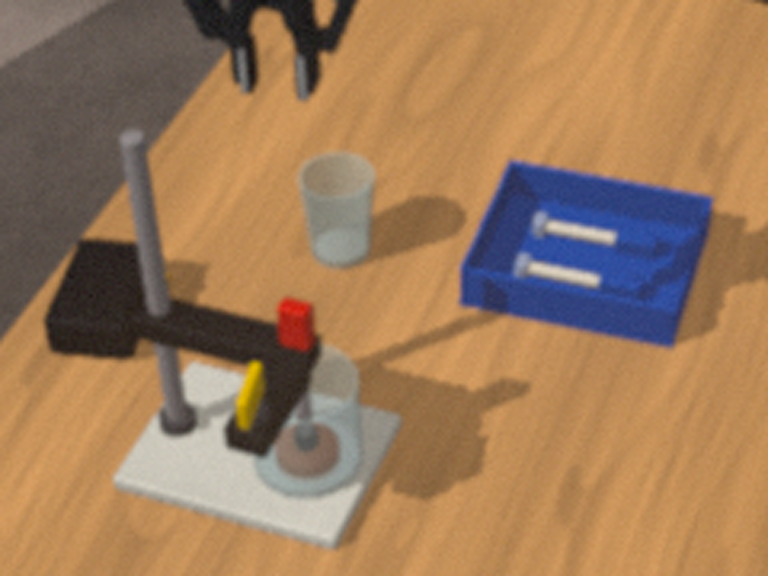

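```bash
python3 -m crank '[[0,0,-4,0,0,0,0],[0,0,-4,0,0,0,0],[0,0,-4,0,0,0,0],[0,0,0,0,0,0,0],[0,0,0,0,0,0,0]]'|grep eef;python3 - <<'E'
from h import *
s=read_camera("side");save(s,"z1");t=read_camera("top");save(t,"z1t",(160,120,500,350),2.3);st()
for n,r in(("top",t),("side",s)):
    for k in("reagent","beaker"):
        d=place_of(k,n)[0];print(n,k,d["p"],onplane(r,[d["location"]],0)[0].round(3))
E
```

```text
eef_pos: [0.5079, -0.0931, 0.3695]
t 60.95 p [ 0.5089 -0.0931  0.3692] yawY 7.2 op 0.495 F [ 0.6 -0.6 -0.4] q6 -0.5
top reagent 0.65 [0.716 0.319 0.   ]
top beaker 0.86 [ 0.683 -0.32   0.   ]
side reagent 0.95 [0.707 0.323 0.   ]
side beaker 0.73 [ 0.681 -0.311  0.   ]
```

View pics/z1.png

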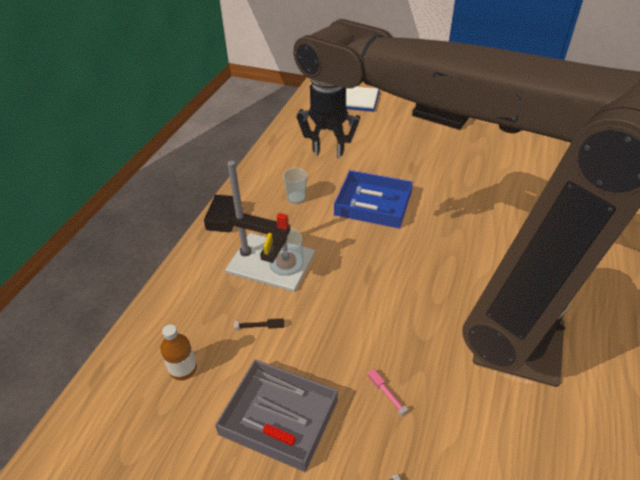

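View pics/z1t.png

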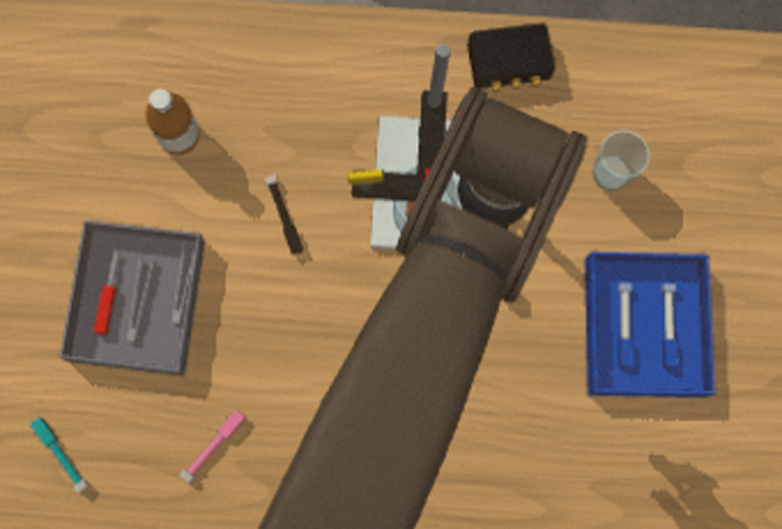

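```bash
python3 -c "
from plant import *
print(sign_off())"
```

```text
the job is handed in; nothing more can be done
None
```

The measuring cell is set up and the job is handed in after about 61 s of the 210 s allowed. There were two electrodes, two tweezers and one screwdriver to sort; there was no third electrode.

- **Trays:** Both electrodes lie flat in the blue tray, and both tweezers and the screwdriver lie flat in the grey tray. I left the black, pink and turquoise look-alikes where they were.
- **Unlocking and lowering:** I turned the wing anticlockwise to its stop, where the wrist torque rose to about 0.9 N m. I then pushed the red post down slowly. The sliding force was 4–5 N, and I stopped when the foot met the specimen at about 11 N with no further travel.
- **Locking:** I turned the wing clockwise to its stop, again at about 0.9 N m. I kept a light downward push of about 6 N on it throughout, and the hand's height stayed within 0.2 mm.

**Last checks:** The red post sat at the same height in the side view before and after locking, within 0.1 pixel. The final pictures show the wing across the arm in its tight position and the robot clear of everything. The bottle and beaker measured within about 1 cm of their first readings, which is the scatter of the detector, and look unmoved.

I did not press on the post again after locking, so the foot's contact with the specimen rests on those force, height and picture readings. No check failed, and I noticed no grip slip or knocked item.

One slip in procedure: I ran three of the downward push moves (12 mm in all) through a short shell loop instead of typing each one. It caused no trouble, and I typed the rest individually.

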